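# Load the hub warmer and set its wind-up timer

### The arm

A 6-joint arm with a two-finger parallel gripper is mounted at the origin on a cart in front of the work surface, level with it; the furniture and walls round the work are solid. World frame = base frame: x ahead of the robot, y to its left, z up, the work surface at z = 0. Lengths are in mm, angles in rad, forces in N, time in s.
With the tool pointing down it reaches from about 350 to 875 mm from the base axis. Payload 4.2 kg.
Tool frame: the origin (TCP) lies between the finger pads; the fingertips stand 17 mm ahead of it and the grasp point (between the pads) lies 2 mm behind it; z points along the fingers, y is the line along which they close (so a half turn about z gives the same grasp; the last joint's range is limited). The gripper opens to 85 mm and grips with 20 to 120 N. Pads are 22 mm wide; open, the fingers measure 114 mm over their backs; the gripper's body (76 mm by 85 mm) begins 54 mm behind the grasp point. The pads swing forward as they close: fully open they stand 13 mm farther back than shut.
Start: joints at [1.394, 0.385, 0.008, 0, -1.194, -0.259], TCP at [263.801, 566.576, 248.312] pointing down, gripper open.
Joint ranges: [-3.14, 3.14], [-1.21, 2.06], [-1.07, 1.41], [-3.16, 2.05], [-2.99, -0.16], [-3.1, 3.1]. Speed limits (rad/s): [2.79, 2.79, 3.14, 3.14, 3.14, 3.14].

### API

Orientations are given as a unit quaternion [x, y, z, w].
In Python, from bench import arm gives the robot as it stands.
- The arm moves only by the tool hand_motion, called after ">>>" as name(argument=value, ...) on one line, values as JSON. Schema: {"type":"object","properties":{"segments":{"type":"array","items":{"type":"number"},"minItems":6,"maxItems":60},"finger_gap":{"type":"number"},"only":{"type":"string"},"quiet":{"type":"boolean"},"lines":{"type":"string"}},"required":["segments"],"additionalProperties":false}. segments is one flat list of numbers that holds 1 to 10 rows one after another, with no inner brackets; each row has 6 numbers: dx, dy, dz in mm, then a rotation vector rx, ry, rz in rad; each row is the pose to reach, as a shift and turn from the pose commanded when the call began, along the tool's axes at that moment; what a row does not reach only later rows make up. A row lasts 1/10 s, in which the tool goes at most 50 mm and 0.15 rad, less where a joint would pass 70% of its speed; a pose out of reach is approached as far as the arm can. finger_gap is the finger opening in mm, set as the call begins (left out keeps the last). The fingers move at their own pace and stop on an object; the grip force is fixed at half the most. Time passes only in rows, so rows that do not move let the fingers close. The tool returns the time, the measured TCP pose, the force, the opening and the grip force at its end. only (a regular expression) keeps the lines of the reply that match it, lines (a string "A,B") keeps lines A to B, and quiet returns only ok. Input that does not fit is refused with a message, and nothing moves.
- arm.read_state(): the state, without advancing time (a new reading comes with each control period).
- arm.get_image(name): name is "side" or "top"; returns the picture (400x640x3 uint8, blue, green, red); there is no depth.
- arm.get_calibration(name): a dict with "K" (3x3 intrinsics, pixels), "rvec" (rotation vector, rad) and "tvec" (3), from world to camera coordinates, as OpenCV has them. Camera axes: x right, y down, z forward; pixel columns grow to the right and rows downward; lengths in mm; the calibration is good to about 2 mm. A picture is of the moment at which its call begins. get_calibration takes no time and is no camera call.
- arm.job_done(): hands the job in; it is judged then, once.
The state is a dict: "clock": time; "joints": joint angles; "joint_vel": joint speeds; "joint_efforts": joint torques, N m; "position": TCP position; "ee_rot": TCP orientation; "contact_force": force on the tool from outside, world axes, zero at the start; "wrist_torque": the same for the moment, N m; "gripper_width": finger opening in mm; "grasp_force": force on a finger pad.
Only numpy, scipy, OpenCV 4.12 (cv2) and the standard library are available. Lean on these libraries where they do the work, as an engineer would, in place of code of your own. Each camera call takes 0.05 s, during which the arm holds its last target. There are 200 camera calls.

### The job

Finish loading the bench hub warmer: set the two hubs that stand on the worktop down in the two gaps in its round pan, without dropping them, so that all seven lie flat on the pan's floor, bosses up. Then set its wind-up timer to 10 minutes the proper way: turn the knob clockwise past the 15-minute mark at the top of its scale, then back down to 10. Leave the bottles, jar, tape and tape measure where they stand.

Things in the scene. Friction and masses are not known exactly. Their poses are not given: they have to be found in the camera images.
- pan: Round aluminium pan, fixed on the warmer, turned at random: inner radius 62.5 mm, outside 134 mm, 14 mm tall. Origin at the centre of its underside, 80 mm above the worktop; inner floor 4 mm above the origin. Holds exactly seven hubs in one layer: one in the middle, six round it at about 41.5 mm, 60 degrees apart. At the start two neighbouring outer places are empty.
- warmer: Grey sheet-metal bench warmer, fixed, 140 mm wide (y), from 157 mm before (-x) its origin to 70 mm behind it. Flat top 80 mm high, from 72 mm before the origin to the rear; before that the front slopes down as a control panel, 30 degrees from level. Origin on the worktop under the pan's centre; x points to its rear. The timer sits in the middle of the panel.
- timer_knob (a joint): Angle of the wind-up timer's knob, rad: 0 at the zero mark, growing clockwise as seen facing the panel, 0.1396 rad (8 degrees) a minute: 5 min 0.698, 10 min 1.396, 15 min (top mark) 2.094, end stop 2.356; starts anywhere from 0 to 0.9. Turns against about 0.1 N m and stays where it is left.
- timer_grip (a point): Point on the knob's axis amid its bar grip, 19 mm off the panel; turns with the knob. z: out of the panel along the axis, leaning 30 degrees from vertical to the warmer's front; x: along the bar to its pointer end (white line). Black knob: skirt 43 mm across, up to 9 mm off the panel; on it the bar, 12 mm wide, 37 mm long, top 29 mm off the panel.
- panel: Aluminium control panel. Origin under the knob on the panel's face, z its outward normal, x up the slope. A tick a minute round the knob, longer at 0 (with a small square), 5 (one dot), 10 (two dots) and 15 (three dots): 0 lies 60 degrees anticlockwise of straight up the slope, 15 lies 60 degrees clockwise. Beside the knob nothing stands over 6 mm off the panel.
- hub_1: Steel flanged hub, about 0.12 kg: a round flange 40 mm across and 10 mm thick with a plain boss 15 mm across on top, 36 mm tall overall, 8 mm bore in the boss. Origin at the centre of its underside, z up the boss. Already lies flat in the pan; loose.
- hub_2: Steel flanged hub, about 0.12 kg: a round flange 40 mm across and 10 mm thick with a plain boss 15 mm across on top, 36 mm tall overall, 8 mm bore in the boss. Origin at the centre of its underside, z up the boss. Already lies flat in the pan; loose.
- hub_3: Steel flanged hub, about 0.12 kg: a round flange 40 mm across and 10 mm thick with a plain boss 15 mm across on top, 36 mm tall overall, 8 mm bore in the boss. Origin at the centre of its underside, z up the boss. Already lies flat in the pan; loose.
- hub_4: Steel flanged hub, about 0.12 kg: a round flange 40 mm across and 10 mm thick with a plain boss 15 mm across on top, 36 mm tall overall, 8 mm bore in the boss. Origin at the centre of its underside, z up the boss. Already lies flat in the pan; loose.
- hub_5: Steel flanged hub, about 0.12 kg: a round flange 40 mm across and 10 mm thick with a plain boss 15 mm across on top, 36 mm tall overall, 8 mm bore in the boss. Origin at the centre of its underside, z up the boss. Already lies flat in the pan; loose.
- hub_a: Steel flanged hub, about 0.12 kg: a round flange 40 mm across and 10 mm thick with a plain boss 15 mm across on top, 36 mm tall overall, 8 mm bore in the boss. Origin at the centre of its underside, z up the boss. Stands loose on the worktop beside the warmer, boss up; to be put in the pan.
- hub_b: Steel flanged hub, about 0.12 kg: a round flange 40 mm across and 10 mm thick with a plain boss 15 mm across on top, 36 mm tall overall, 8 mm bore in the boss. Origin at the centre of its underside, z up the boss. Stands loose on the worktop beside the warmer, boss up; to be put in the pan.
- black_bottle: Bystander: black bottle with a white cap, 58 mm across, 100 mm tall, upright; origin at the centre of its underside.
- nut_jar: Bystander: clear jar with a white lid, 56 mm across, 70 mm tall, upright; origin at the centre of its underside.
- white_tape: Bystander: roll of white tape lying flat, 58 mm across, 26 mm tall; origin at the centre of its underside.
- oil_dropper: Bystander: small brown dropper bottle, 34 mm across, 102 mm tall, upright; origin at the centre of its underside.
- tape_measure: Bystander: black tape measure with a blue disc, 34 by 64 mm, 56 mm tall, standing; origin at the centre of its underside.
- clear_tub: Fixed open tub of odds and ends right of the warmer, 366 mm along x, 198 mm along y, walls 128 mm tall; origin at the middle of its underside (8 mm short of the true middle along x).
- carton_a: Fixed tilted carton on a bin, left; it overhangs the worktop's left side: its lowest corner about 80 mm above the worktop, nothing of it nearer the middle than 0.21 m left of the robot's axis and 0.42 m ahead of it, top at 320 mm.
- carton_b: Fixed crumpled carton standing left of and behind the warmer, up to 240 mm tall; origin amid it, reaches about 90 mm from there ahead and back and 110 mm to the sides.

How it is judged (in metres and radians):
On the way, in this order (a step that is already met when the one before it is completed fails the run):
1. all seven hubs lie flat in the pan (z of hub_1 in the frame of pan between 0.002 and 0.0065 m and horizontal distance between each of hub_1, hub_2, hub_3, hub_4, hub_5, hub_a, hub_b and pan below 0.045 m and angle between each of hub_1, hub_2, hub_3, hub_4, hub_5, hub_a, hub_b's own z axis and vertical below 0.07 rad and z of hub_2 in the frame of pan between 0.002 and 0.0065 m and z of hub_3 in the frame of pan between 0.002 and 0.0065 m and z of hub_4 in the frame of pan between 0.002 and 0.0065 m and z of hub_5 in the frame of pan between 0.002 and 0.0065 m and z of hub_a in the frame of pan between 0.002 and 0.0065 m and z of hub_b in the frame of pan between 0.002 and 0.0065 m), for 0.2 s.
2. the timer is wound past its 15-minute mark (value of joint timer_knob above 2.115 rad), for 0.05 s.
3. the timer is turned back down to 10 minutes (value of joint timer_knob between 1.291 and 1.501 rad), for 0.2 s.
At the end, for the whole second after the job is handed in: All seven hubs lie flat on the floor of the pan (within 2.5 mm of its height, upright within 4 degrees, centres within 45 mm of the pan's) and are at rest; the timer stands at 10 minutes, within 0.75 minute (0.105 rad), and is still (all of step 1 and all of step 3 and velocity of joint timer_knob between -0.03 and 0.03 rad/s and linear speed of each of hub_1, hub_2, hub_3, hub_4, hub_5, hub_a, hub_b below 0.02 m/s); the robot touches nothing.
It fails at once if a bystander is shoved more than 25 mm or toppled (distance of any of black_bottle, nut_jar, white_tape, oil_dropper, tape_measure from where it was at the start of the episode above 0.025 m or angle between any of black_bottle, nut_jar, white_tape, oil_dropper, tape_measure's own z axis and vertical above 0.5 rad).
It fails at once if a hub is dropped (falls free at more than 0.6 m/s) ((linear speed of hub_a above 0.6 m/s and contact force between hub_a and anything else below 0.02 N) or (linear speed of hub_b above 0.6 m/s and contact force between hub_b and anything else below 0.02 N)).
It also fails if it takes over 72 s, if anything falls off the work surface, if the arm or the gripper's body presses on something with over 40 N, if the wrist force passes 120 N, or if a joint passes its speed limit or range.

## Working session

There is one attempt and no reset: what is moved stays moved. The work goes in short steps, Python scripts to look and compute and a tool call to move; the robot and the scene stay as the last step left them, time stands still between calls to the robot, and variables do not carry over. Pictures are saved under pics/ and viewed, at most 10 in all, crops included, and the job is handed in when it is done.

```bash
ls; mkdir -p pics
```

Run:
```python
from bench import arm
import cv2
for n in("top","side"):
    im=arm.get_image(n); cv2.imwrite(f"pics/{n}0.png",im); c=arm.get_calibration(n); print(n,c)
    
print(arm.read_state())
```

```text
bench.py
pics
top {'K': array([[506.3054074 ,   0.        , 316.71695646],
       [  0.        , 506.3054074 , 190.05822578],
       [  0.        ,   0.        ,   1.        ]]), 'rvec': array([ 2.20876517, -2.1740454 ,  0.0552444 ]), 'tvec': array([  18.86453652,  605.21693203, 1562.44497184])}
side {'K': array([[398.89262261,   0.        , 319.49746746],
       [  0.        , 398.89262261, 200.11123278],
       [  0.        ,   0.        ,   1.        ]]), 'rvec': array([ 0.18660372, -2.73838928,  1.42191604]), 'tvec': array([ 577.301443  ,  168.56585215, 1241.06950386])}
{'clock': 0.1, 'joints': array([ 1.39359408e+00,  3.85448132e-01,  6.76017477e-03, -3.98714473e-04,
       -1.19399360e+00, -2.58615121e-01]), 'joint_vel': array([ 5.19547935e-04, -7.67504107e-05,  1.15319102e-03,  1.87039638e-03,
       -1.41680114e-03, -1.61181230e-03]), 'joint_efforts': array([-3.24856319e-04, -3.93317020e+01,  1.88930994e+01,  4.19799596e+00,
       -2.57072250e-03,  2.66755407e-06]), 'position': array([263.62218723, 566.14599012, 247.35444889]), 'ee_rot': array([ 9.76335353e-01, -2.16259926e-01, -1.46788867e-04,  9.49374888e-04]), 'contact_force': array([-0.42920829, -0.21255053,  0.48058117]), 'wrist_torque': array([-0.01655184, -0.0091094 ,  0.00183666]), 'grasp_force': 0.0, 'gripper_width': 85.38250661554564}
```
View pics/top0.png

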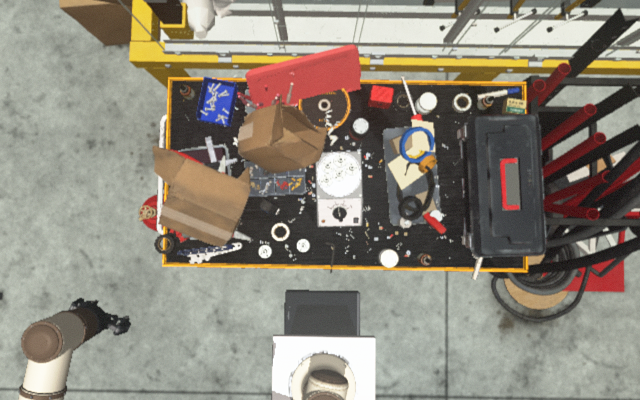

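View pics/side0.png

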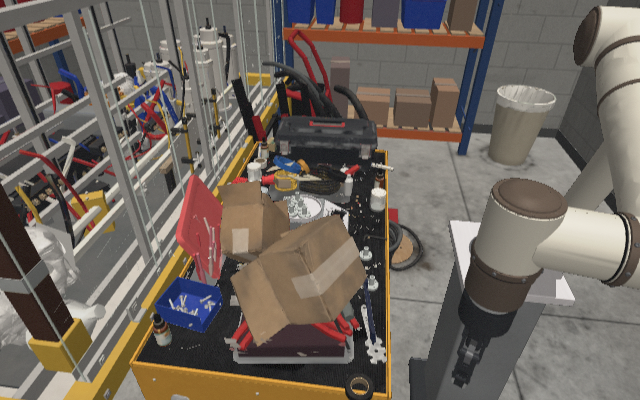

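The top view shows the warmer with its pan at about (340,175) and the knob at (340,213). Small white and ring objects lie around (265–303, 230–252). I'll enlarge both views.

Run:
```python
import cv2
im=cv2.imread("pics/top0.png")[145:270,250:410]
cv2.imwrite("pics/c1.png",cv2.resize(im,None,fx=4.8,fy=4.8,interpolation=cv2.INTER_CUBIC))
im=cv2.imread("pics/side0.png")[140:310,220:400]
cv2.imwrite("pics/c2.png",cv2.resize(im,None,fx=3.5,fy=3.5,interpolation=cv2.INTER_CUBIC))
```

View pics/c1.png

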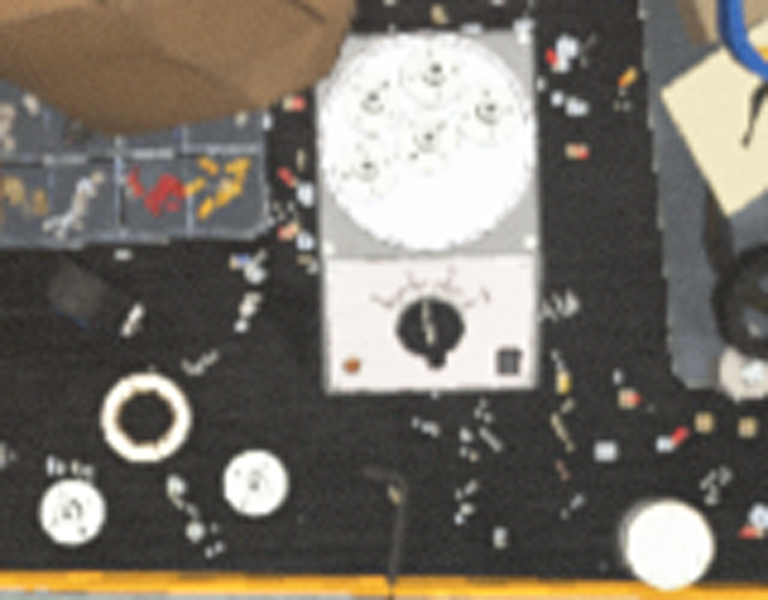

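View pics/c2.png

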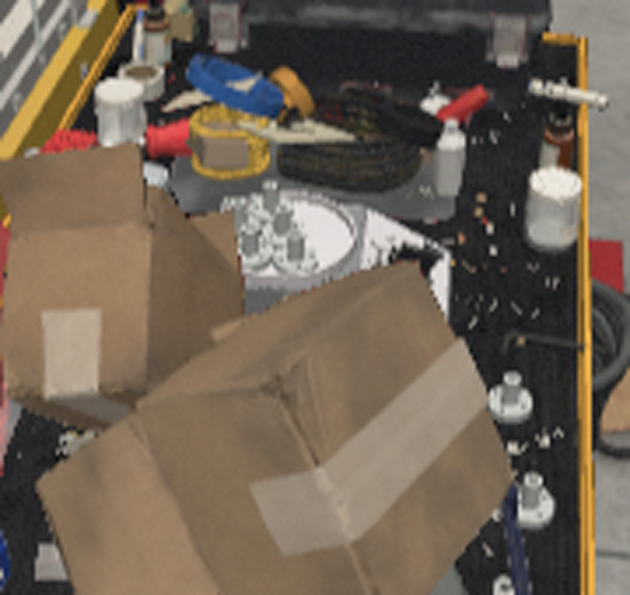

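The top crop shows hub A at about (73,511) and hub B at (255,483), with the tape roll at (146,418). In the pan, the bosses are at (375,100), (436,70), (488,110), (428,140) and (367,166), so the gaps are at the lower right and bottom. The knob is at (430,325) with its white line pointing up. Next I'll measure these points.

Create h.py:
```python
import numpy as np, cv2
from bench import arm
from scipy.spatial.transform import Rotation as R
def ray(n,uv,z):
    c=arm.get_calibration(n); M=cv2.Rodrigues(c["rvec"])[0]
    p=cv2.undistortPoints(np.array([[uv]],float),c["K"],None)[0,0]
    d=M.T@np.r_[p,1]; o=-M.T@c["tvec"]
    return o+d*(z-o[2])/d[2]
def proj(n,P):
    c=arm.get_calibration(n)
    return cv2.projectPoints(np.array(P,float).reshape(-1,1,3),c["rvec"],c["tvec"],c["K"],None)[0][:,0]
def avg(n,k=6): return np.mean([arm.get_image(n).astype(float) for _ in range(k)],0)
def tool(dw):  # world shift -> tool axes at measured pose
    return R.from_quat(arm.read_state()["ee_rot"]).inv().apply(dw)
def ring(im,n,C,r,z,w=5,pol=1):
    """refine centre (x,y) of a circle radius r at height z by maximising the radial brightness step"""
    from scipy.ndimage import map_coordinates
    from scipy.optimize import minimize
    g=im.mean(2); a=np.linspace(0,2*np.pi,90,endpoint=False)
    def f(c):
        q=[]
        for rr in (r-w/2,r+w/2):
            P=np.c_[c[0]+rr*np.cos(a),c[1]+rr*np.sin(a),np.full(90,z)]
            u=proj(n,P); q.append(map_coordinates(g,[u[:,1],u[:,0]],order=1))
        return -pol*np.mean(q[0]-q[1])
    best=min(((C[0]+i,C[1]+j) for i in range(-8,9,2) for j in range(-8,9,2)),key=f)
    m=minimize(f,best,method="Nelder-Mead",options=dict(initial_simplex=[best,(best[0]+1.5,best[1]),(best[0],best[1]+1.5)]))
    return m.x,m.fun
```

Run:
```python
from h import *
im=avg("top"); np.save("top0.npy",im)
cv=lambda u,v:((u+.5)/4.8-.5+250,(v+.5)/4.8-.5+145)
for nm,u,v,zf,zb in [("A",73,511,10,36),("B",255,483,10,36)]:
    C=ray("top",cv(u,v),zf)[:2]; print(nm,C,ring(im,"top",C,20,zf,4), ray("top",cv(u,v),zb)[:2])
P=ray("top",cv(428,142),94)[:2]; print("pan",P,ring(im,"top",P,67,94,5),ring(im,"top",P,62.5,94,4))
for u,v in [(375,100),(436,70),(488,110),(428,140),(367,166)]: print(ray("top",cv(u,v),120)[:2])
print("knob",ray("top",cv(430,325),70))
for u,v in [(322,258),(540,258),(326,393),(538,385)]: print("panel corner",ray("top",cv(u,v),80 if v<300 else 31)[:2])
```

```text
A [412.51710373 186.99121777] (array([412.10414917, 187.68715132]), np.float64(-124.04787182025541)) [414.25536031 184.26205806]
B [432.49886731  69.28685911] (array([432.81752585,  69.43639109]), np.float64(-130.15484848777)) [433.90900385  68.49051976]
pan [648.83803572 -36.67388772] (array([650.98517938, -35.86800093]), np.float64(-65.10650935828035)) (array([655.34107921, -28.98832417]), np.float64(-30.4591068705267))
[671.71951155  -3.07565693]
[690.64403363 -39.95192486]
[666.67815364 -71.91109871]
[647.79573682 -35.66083012]
[631.36310137   1.19147464]
knob [536.00073505 -40.40496134  70.        ]
panel corner [576.52012489  27.83432675]
panel corner [ 578.66535027 -107.93458129]
panel corner [491.82580468  24.11527906]
panel corner [ 499.11983633 -111.72025826]
```

Run:
```python
from h import *
im=np.load("top0.npy")
cv=lambda u,v:((u+.5)/4.8-.5+250,(v+.5)/4.8-.5+145)
a=im[142:200,310:372].clip(0,255).astype(np.uint8); b=im[228:262,255:317].clip(0,255).astype(np.uint8)
f=8
A=cv2.resize(a,None,fx=f,fy=f,interpolation=cv2.INTER_CUBIC);B=cv2.resize(b,None,fx=f,fy=f,interpolation=cv2.INTER_CUBIC)
def circ(I,o,c,r,z,col):
    t=np.linspace(0,2*np.pi,60); u=proj("top",np.c_[c[0]+r*np.cos(t),c[1]+r*np.sin(t),0*t+z])
    p=((u-np.array(o)+.5)*f-.5).round().astype(int); cv2.polylines(I,[p.reshape(-1,1,2)],True,col,1)
for c in [(412.1,187.7),(432.8,69.4)]:
    for r,z,col in[(20,10,(0,0,255)),(7.5,36,(255,0,0))]: circ(B,(255,228),c,r,z,col)
# gamma to open whites
A=(255*(A/255.)**4).astype(np.uint8)
circ(A,(310,142),(650.5,-36),67,94,(0,0,255)); circ(A,(310,142),(650.5,-36),62.5,94,(0,255,0))
for k in(None,54,-6,-66,114):
    c=np.array([650.5,-36]); 
    if k is not None: c=c+41.5*np.array([np.cos(np.radians(k)),np.sin(np.radians(k))])
    circ(A,(310,142),c,7.5,120,(255,0,0))
cv2.imwrite("pics/c3.png",np.vstack([A[:,:496],B])[:600] if 0 else cv2.resize(np.vstack([A,B]),None,fx=.8,fy=.8))
```

```text
(no output)
```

View pics/c3.png

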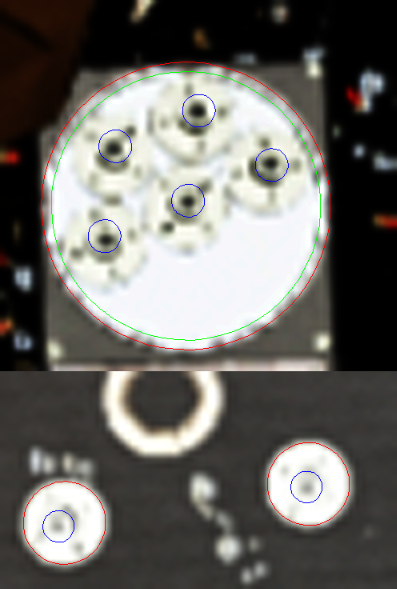

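The overlays fit: the pan rim at (650.5,-36) and the lattice at about -6° both match, as do the flanges of hubs A and B. Now I'll refine the lattice and plan the first move to hub B.

Add to h.py:
```python
def rot(phi,tilt=0): # tool down, closing axis y at phi deg, body leaning by tilt deg towards +tool x side
    p=np.radians(phi); y=np.array([np.cos(p),np.sin(p),0]); z=np.array([0,0,-1.]); x=np.cross(y,z)
    return R.from_matrix(np.c_[x,y,z])*R.from_rotvec([0,np.radians(tilt),0])
def goto(*T):
    s=arm.read_state(); R0=R.from_quat(s["ee_rot"]); print("at",s["position"].round(1),"clock",s["clock"])
    for P,Rt in T:
        print(R0.inv().apply(np.array(P)-s["position"]).round(1),(R0.inv()*Rt).as_rotvec().round(3))
def spot(im,n,P,k=2):
    """centroid of the dark spot near the projection of P, returned at height P[2]"""
    u=proj(n,P)[0]; g=im.mean(2); x0,y0=np.round(u).astype(int)
    for _ in range(2):
        Y,X=np.mgrid[y0-k:y0+k+1,x0-k:x0+k+1]; w=g[Y,X]; w=(np.percentile(w,70)-w).clip(0)
        c=(X*w).sum()/w.sum(),(Y*w).sum()/w.sum(); x0,y0=np.round(c).astype(int)
    return ray(n,c,P[2])[:2]
```

Run:
```python
from h import *
im=np.load("top0.npy")
from scipy.optimize import least_squares
S=[];K=[None,54,-6,-66,114]
lat=lambda c,th,k: np.array(c) if k is None else np.array(c)+41.5*np.array([np.cos(np.radians(k+6+th)),np.sin(np.radians(k+6+th))])
for k in K: S.append(spot(im,"top",[*lat((650.5,-36),-6,k),120]))
S=np.array(S); print(S.round(1))
m=least_squares(lambda p:np.ravel([lat(p[:2],p[2],k)-s for k,s in zip(K,S)]),[650,-36,-6]); print(m.x,m.fun.round(1))
print("rim",[ring(im**2/255,"top",(650.5,-36),r,94,3)for r in(67,66)])
for c in[(412.1,187.7),(432.8,69.4)]: print(spot(im,"top",[*c,36]))
goto(([350,150,248],rot(144)),([433,69,100],rot(144)))
```

```text
[[649.2 -36.1]
 [674.9  -2.8]
 [689.6 -38.9]
 [664.9 -71.1]
 [630.4   0.7]]
[648.72348472 -35.59496053  -5.53352341] [-0.5  0.5 -2.1  1.   0.4 -0.7  1.1 -2.3  1.1  1.5]
rim [(array([650.3893136 , -35.77881453]), np.float64(-64.72023072362309)), (array([651.16481503, -35.60726238]), np.float64(-55.45411751224113))]
[415.39371234 184.72900927]
[434.87567431  68.63705518]
at [263.8 566.5 248.2] clock 0.4
[2.540e+02 3.412e+02 3.000e-01] [ 0.    -0.     1.763]
[363.4 379.5 148.3] [ 0.    -0.     1.763]
```

>>> hand_motion(segments=[50, 68, 0, 0, 0, 0.3, 100, 136, 0, 0, 0, 0.6, 150, 204, 0, 0, 0, 0.9, 200, 270, 0, 0, 0, 1.2, 254, 341, 0, 0, 0, 1.5, 254, 341, 0, 0, 0, 1.763, 254, 341, 0, 0, 0, 1.763, 254, 341, 0, 0, 0, 1.763, 300, 355, 50, 0, 0, 1.763, 363, 379, 100, 0, 0, 1.763], finger_gap=45)

```text
clock: 1.4
position: [396.3, 110.4, 190.7]
ee_rot: [-0.565, 0.825, 0.0, 0.003]
contact_force: [1.5, 0.7, -0.3]
gripper_width: 44.8
grasp_force: 0.0
```

Run:
```python
from h import *
goto(([433,69,60],rot(144)),([433,69,31],rot(144)));print(arm.read_state()["joints"])
```

```text
at [396.3 110.4 190.7] clock 1.4
[ 26.  -48.8 130.7] [-0.002  0.005  0.258]
[ 26.1 -48.7 159.7] [-0.002  0.005  0.258]
[ 6.70740162e-01  7.04295482e-02 -5.72107240e-01  6.82847746e-05
 -9.22417779e-01 -1.04147029e+00]
```

>>> hand_motion(segments=[20, -38, 40, 0, 0, 0.13, 26, -49, 80, 0, 0, 0.258, 26, -49, 115, 0, 0, 0.258, 26, -49, 115, 0, 0, 0.258, 26, -49, 115, 0, 0, 0.258, 26, -49, 115, 0, 0, 0.258])

```text
clock: 2.0
position: [433.3, 71.1, 76.6]
ee_rot: [-0.457, 0.889, -0.0, 0.002]
contact_force: [0.5, -0.4, 0.6]
gripper_width: 44.8
grasp_force: 0.0
```

Run:
```python
from h import *
goto(([433,69,31],rot(144)))
im=avg("top",1);cv2.imwrite("pics/d.png",cv2.resize(im[200:270,270:350],None,fx=7,fy=7)); s=avg("side",1);cv2.imwrite("pics/e.png",cv2.resize(s[220:290,330:410],None,fx=7,fy=7))
```

```text
at [433.3  71.1  76.6] clock 2.0
[ 2.1 -0.9 45.6] [-0.002  0.004  0.007][ WARN:0@0.807] global loadsave.cpp:1063 imwrite_ Unsupported depth image for selected encoder is fallbacked to CV_8U.
```

View pics/e.png

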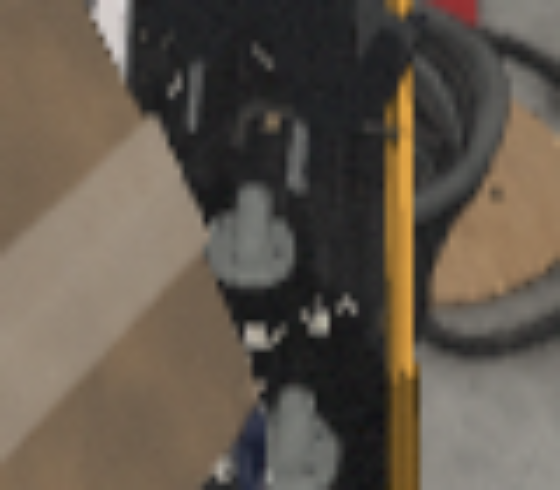

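The side view shows hub B's boss at crop (253,190), i.e. image (366,247), with the dark fingers hard to see above it. Descending and closing on hub B.

Run:
```python
from h import *
print(ray("side",(366.0,246.5),36), ray("side",(366,255.5),10),proj("side",[433,69.3,36]),proj("side",[433,69,10]))
```

```text
[431.73266202  66.17332137  36.        ] [429.30263429  77.72579694  10.        ] [[365.54338853 247.14610505]] [[364.89095614 253.4394258 ]]
```

>>> hand_motion(segments=[2, -1, 25, 0, 0, 0, 2, -1, 40, 0, 0, 0, 2, -1, 45, 0, 0, 0, 2, -1, 45, 0, 0, 0, 2, -1, 45, 0, 0, 0])

```text
clock: 2.6
position: [432.4, 68.4, 30.7]
ee_rot: [-0.457, 0.89, -0.0, 0.001]
contact_force: [0.4, -0.2, -0.1]
gripper_width: 45.2
grasp_force: 0.0
```

>>> hand_motion(segments=[0, 0, 0, 0, 0, 0, 0, 0, 0, 0, 0, 0, 0, 0, 0, 0, 0, 0, 0, 0, 0, 0, 0, 0, 0, 0, 0, 0, 0, 0], finger_gap=5)

```text
clock: 3.1
position: [432.1, 68.0, 30.5]
ee_rot: [-0.457, 0.89, -0.0, 0.001]
contact_force: [-1.3, 0.4, 5.3]
gripper_width: 12.8
grasp_force: 58.4
```

Run:
```python
from h import *
goto(([432,68,90],rot(144)),([626.3,-69.5,165],rot(144)))
```

```text
at [432.1  68.   30.5] clock 3.1
[  0.   -0.  -59.5] [-0.001  0.001  0.006]
[  -1.7 -238.1 -134.3] [-0.001  0.001  0.006]
```

>>> hand_motion(segments=[0, 0, -10, 0, 0, 0, 0, 0, -30, 0, 0, 0, 0, 0, -60, 0, 0, 0, 0, 0, -90, 0, 0, 0])

```text
clock: 3.5
position: [431.1, 67.5, 120.9]
ee_rot: [-0.456, 0.89, 0.0, -0.0]
contact_force: [0.2, 0.8, -2.0]
gripper_width: 13.3
grasp_force: 58.5
```

>>> hand_motion(segments=[0, -40, -15, 0, 0, 0, 0, -85, -30, 0, 0, 0, 0, -130, -44, 0, 0, 0, 0, -175, -44, 0, 0, 0, 0, -220, -44, 0, 0, 0, -1.7, -238, -44, 0, 0, 0, -1.7, -238, -44, 0, 0, 0, -1.7, -238, -44, 0, 0, 0])

```text
clock: 4.3
position: [625.1, -69.8, 163.3]
ee_rot: [-0.456, 0.89, 0.001, -0.001]
contact_force: [0.3, 0.4, -1.1]
gripper_width: 12.4
grasp_force: 58.7
```

Run:
```python
from h import *
goto(([626.3,-69.5,165],rot(144)))
im=avg("top",4); np.save("t1.npy",im); sd=avg("side",2)
a=cv2.resize(im[140:200,310:372],None,fx=6,fy=6,interpolation=cv2.INTER_CUBIC).clip(0,255)
b=cv2.resize(sd[170:240,270:350],None,fx=5.14,fy=5.14,interpolation=cv2.INTER_CUBIC).clip(0,255)
cv2.imwrite("pics/c4.png",np.hstack([255*(a/255)**2.5,b[:360]]).astype(np.uint8))
```

```text
at [625.1 -69.8 163.3] clock 4.3
[-1.  -0.8 -1.7] [ 0.002 -0.001  0.004]
```

View pics/c4.png

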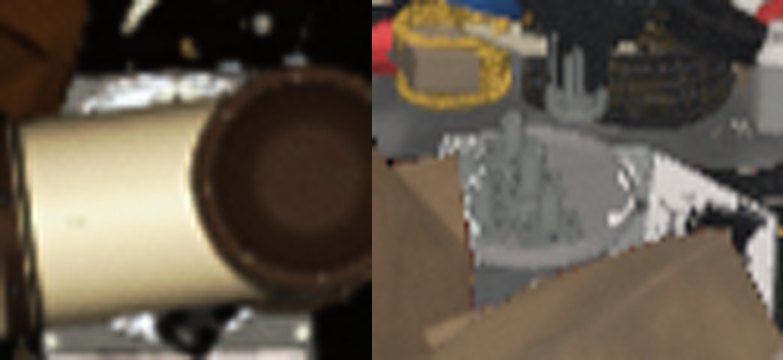

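The top camera is blocked by the arm. The side view shows the held hub at about (575,85) in the picture, upright above the pan. I'll descend carefully using the force reading, allowing for the measured grasp offset.

>>> hand_motion(segments=[0.6, 1, 12, 0, 0, 0, 0.6, 1, 24, 0, 0, 0, 0.6, 1, 35, 0, 0, 0, 0.6, 1, 35, 0, 0, 0, 0.6, 1, 35, 0, 0, 0])

```text
clock: 5.1
position: [624.6, -69.7, 127.9]
ee_rot: [-0.456, 0.89, 0.0, -0.001]
contact_force: [0.1, 0.1, -0.8]
gripper_width: 12.4
grasp_force: 58.8
```

>>> hand_motion(segments=[0, 0, 2, 0, 0, 0, 0, 0, 4, 0, 0, 0, 0, 0, 4, 0, 0, 0])

```text
clock: 5.4
position: [624.7, -69.6, 124.6]
ee_rot: [-0.456, 0.89, 0.0, 0.0]
contact_force: [-0.2, 0.2, -0.2]
gripper_width: 12.9
grasp_force: 58.8
```

>>> hand_motion(segments=[0, 0, 1.5, 0, 0, 0, 0, 0, 3, 0, 0, 0, 0, 0, 3, 0, 0, 0])

```text
clock: 5.7
position: [624.6, -69.6, 121.4]
ee_rot: [-0.456, 0.89, 0.0, -0.0]
contact_force: [-0.3, 0.4, -0.7]
gripper_width: 12.9
grasp_force: 58.8
```

>>> hand_motion(segments=[0, 0, 1.5, 0, 0, 0, 0, 0, 2, 0, 0, 0, 0, 0, 2, 0, 0, 0])

```text
clock: 6.0
position: [624.7, -69.6, 119.5]
ee_rot: [-0.456, 0.89, 0.0, -0.0]
contact_force: [0.9, 0.1, 0.4]
gripper_width: 12.7
grasp_force: 58.8
```

>>> hand_motion(segments=[0, 0, 1.5, 0, 0, 0, 0, 0, 3, 0, 0, 0, 0, 0, 3, 0, 0, 0])

```text
clock: 6.3
position: [624.5, -69.6, 116.3]
ee_rot: [-0.456, 0.89, 0.0, -0.0]
contact_force: [-0.5, -0.6, -1.6]
gripper_width: 12.9
grasp_force: 58.8
```

>>> hand_motion(segments=[0, 0, 1, 0, 0, 0, 0, 0, 2, 0, 0, 0, 0, 0, 2.5, 0, 0, 0, 0, 0, 2.5, 0, 0, 0])

```text
clock: 6.7
position: [624.8, -69.6, 114.6]
ee_rot: [-0.456, 0.89, -0.0, 0.0]
contact_force: [-2.3, 0.5, 1.0]
gripper_width: 12.5
grasp_force: 59.1
```

>>> hand_motion(segments=[0, -1, 0, 0, 0, 0, 0, -2, 0, 0, 0, 0, 0, -2.5, 0, 0, 0, 0, 0, -2.5, 0, 0, 0, 0])

```text
clock: 7.1
position: [626.9, -71.0, 114.6]
ee_rot: [-0.456, 0.89, -0.0, 0.0]
contact_force: [-3.2, 0.3, 4.2]
gripper_width: 12.7
grasp_force: 59.2
```

>>> hand_motion(segments=[0, 0, 0, 0, 0, 0, 0, 0, 0, 0, 0, 0, 0, 0, 0, 0, 0, 0], finger_gap=30)

```text
clock: 7.4
position: [626.8, -71.2, 113.7]
ee_rot: [-0.456, 0.89, 0.0, -0.0]
contact_force: [0.4, 0.3, -0.3]
gripper_width: 30.0
grasp_force: 0.0
```

>>> hand_motion(segments=[0, 0, -10, 0, 0, 0, 0, 0, -30, 0, 0, 0, 0, 0, -60, 0, 0, 0, 0, 0, -80, 0, 0, 0])

```text
clock: 7.8
position: [627.7, -71.2, 196.9]
ee_rot: [-0.457, 0.89, -0.001, 0.001]
contact_force: [1.2, -0.1, 0.0]
gripper_width: 29.8
grasp_force: 0.0
```

Run:
```python
from h import *
T=rot(144,-25); T2=rot(144,25)
print(T.as_matrix()[:,2],T2.as_matrix()[:,2])
```

```text
[ 0.24840878  0.34190536 -0.90630779] [-0.24840878 -0.34190536 -0.90630779]
```

Run:
```python
from h import *
goto(([390,150,180],rot(144,-25)),([397,167,87],rot(144,-25)),([412,187.5,33],rot(144,-25)))
```

```text
at [627.7 -71.2 196.9] clock 7.8
[-41.1 322.1  16.1] [-0.002 -0.435  0.006]
[-58.8 326.6 109.1] [-0.002 -0.435  0.006]
[-84.1 326.5 163.1] [-0.002 -0.435  0.006]
```

>>> hand_motion(segments=[0, 45, 0, 0, 0, 0, 0, 90, 0, 0, 0, 0, -8, 135, 0, 0, -0.1, 0, -16, 180, 4, 0, -0.2, 0, -24, 225, 8, 0, -0.3, 0, -32, 270, 12, 0, -0.435, 0, -41, 310, 16, 0, -0.435, 0, -41, 322, 16, 0, -0.435, 0, -41, 322, 16, 0, -0.435, 0, -41, 322, 16, 0, -0.435, 0], finger_gap=40)

```text
clock: 8.8
position: [389.7, 150.6, 179.1]
ee_rot: [-0.446, 0.868, 0.099, 0.193]
contact_force: [0.7, 0.6, 0.5]
gripper_width: 39.8
grasp_force: 0.0
```

Run:
```python
from h import *
goto(([397,167,87],rot(144,-25)),([412,187.5,33],rot(144,-25))); print(arm.read_state()["joints"].round(2))
```

```text
at [389.7 150.6 179.1] clock 8.8
[23.   3.7 90.9] [0.002 0.    0.006]
[ 22.8   3.5 150.5] [0.002 0.    0.006]
[ 0.66 -0.04 -0.7  -0.25 -0.5  -1.09]
```

>>> hand_motion(segments=[12, 2, 40, 0, 0, 0, 23, 3.6, 80, 0, 0, 0, 23, 3.6, 110, 0, 0, 0, 23, 3.6, 125, 0, 0, 0, 23, 3.6, 125, 0, 0, 0])

```text
clock: 9.3
position: [406.5, 177.7, 53.1]
ee_rot: [-0.444, 0.87, 0.098, 0.191]
contact_force: [0.4, 0.0, 0.7]
gripper_width: 40.2
grasp_force: 0.0
```

>>> hand_motion(segments=[0, 0, 12, 0, 0, 0, 0, 0, 24, 0, 0, 0, 0, 0, 25.5, 0, 0, 0, 0, 0, 25.5, 0, 0, 0, 0, 0, 25.5, 0, 0, 0])

```text
clock: 9.8
position: [411.4, 186.5, 32.8]
ee_rot: [-0.446, 0.869, 0.098, 0.193]
contact_force: [0.3, 0.7, 0.5]
gripper_width: 40.2
grasp_force: 0.0
```

Run:
```python
from h import *
goto(([412,187.5,33],rot(144,-25)))
```

```text
at [411.4 186.5  32.8] clock 9.8
[-1.1  0.1  0.3] [ 0.002 -0.     0.005]
```

>>> hand_motion(segments=[0, 0, 0, 0, 0, 0, 0, 0, 0, 0, 0, 0, 0, 0, 0, 0, 0, 0, 0, 0, 0, 0, 0, 0, 0, 0, 0, 0, 0, 0], finger_gap=5)

```text
clock: 10.3
position: [411.1, 186.8, 32.7]
ee_rot: [-0.446, 0.869, 0.099, 0.193]
contact_force: [-1.0, -1.7, 5.3]
gripper_width: 13.0
grasp_force: 58.5
```

>>> hand_motion(segments=[-2, 0, -5, 0, 0, 0, -5, 0, -11, 0, 0, 0, 15, -12, -20, 0, 0, 0, 35, -24, -30, 0, 0, 0, 57, -36, -40, 0, 0, 0, 57, -36, -40, 0, 0, 0, 57, -36, -40, 0, 0, 0])

```text
clock: 11.0
position: [400.3, 109.6, 44.3]
ee_rot: [-0.445, 0.869, 0.098, 0.192]
contact_force: [-0.1, 0.3, -2.1]
gripper_width: 13.0
grasp_force: 58.8
```

Run:
```python
from h import *
s=arm.read_state();p=s["position"]
goto(([p[0],p[1],33.5],rot(144,-25)))
im=avg("side",2);cv2.imwrite("pics/f.png",cv2.resize(im[200:320,310:430],None,fx=5,fy=5).clip(0,255).astype(np.uint8))
```

```text
at [400.3 109.6  44.3] clock 11.0
[ 4.6 -0.   9.8] [ 0.002 -0.001  0.003]
```

View pics/f.png

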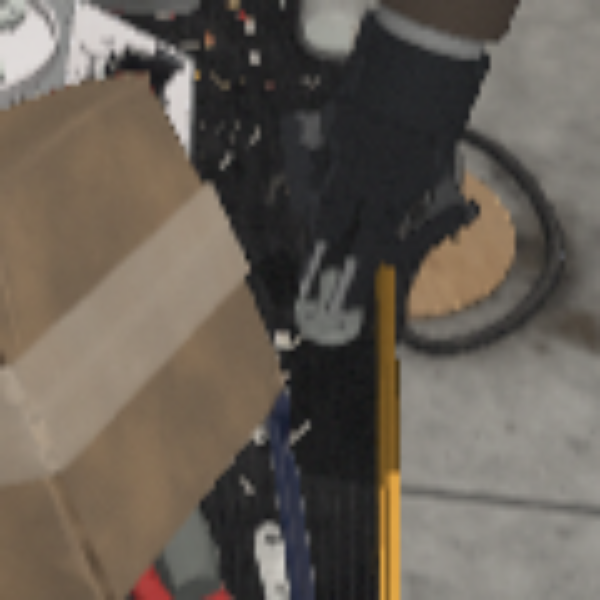

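The picture shows the hub gripped at about (330,300) with its flange nearly level, clear of the carton. I'll set it down and regrasp with the tool vertical.

>>> hand_motion(segments=[2.3, 0, 5, 0, 0, 0, 4.6, 0, 10, 0, 0, 0, 5, 0, 11, 0, 0, 0, 5, 0, 11, 0, 0, 0])

```text
clock: 11.5
position: [400.5, 111.3, 32.7]
ee_rot: [-0.447, 0.868, 0.099, 0.192]
contact_force: [-2.3, -0.4, 6.4]
gripper_width: 12.3
grasp_force: 59.7
```

>>> hand_motion(segments=[0, 0, 0, 0, 0, 0, 0, 0, 0, 0, 0, 0, 0, 0, 0, 0, 0, 0], finger_gap=40)

```text
clock: 11.8
position: [400.5, 110.7, 32.2]
ee_rot: [-0.446, 0.869, 0.099, 0.192]
contact_force: [-0.2, -0.2, 0.3]
gripper_width: 40.0
grasp_force: 0.0
```

>>> hand_motion(segments=[0, 0, -12, 0, 0, 0, 0, 0, -30, 0, 0, 0, 0, 0, -45, 0, 0.1, 0, 0, 0, -45, 0, 0.25, 0, 0, 0, -45, 0, 0.435, 0, 0, 0, -45, 0, 0.435, 0, 0, 0, -45, 0, 0.435, 0])

```text
clock: 12.5
position: [391.1, 97.0, 73.4]
ee_rot: [-0.459, 0.889, -0.001, 0.0]
contact_force: [-0.6, 1.4, -0.4]
gripper_width: 39.9
grasp_force: 0.0
```

Run:
```python
from h import *
goto(([400,109.5,31],rot(144)))
```

```text
at [391.1  97.   73.4] clock 12.5
[-15.4   0.1  42.4] [-0.003 -0.001  0.011]
```

>>> hand_motion(segments=[-8, 0, 5, 0, 0, 0, -16.9, 0.7, 10, 0, 0, 0, -16.9, 0.7, 25, 0, 0, 0, -16.9, 0.7, 38, 0, 0, 0, -16.9, 0.7, 42.4, 0, 0, 0, -16.9, 0.7, 42.4, 0, 0, 0, -16.9, 0.7, 42.4, 0, 0, 0])

```text
clock: 13.2
position: [398.9, 108.9, 30.7]
ee_rot: [-0.456, 0.89, 0.0, 0.0]
contact_force: [-0.5, 0.2, 0.8]
gripper_width: 39.9
grasp_force: 0.0
```

>>> hand_motion(segments=[0, 0, 0, 0, 0, 0, 0, 0, 0, 0, 0, 0, 0, 0, 0, 0, 0, 0, 0, 0, 0, 0, 0, 0, 0, 0, 0, 0, 0, 0], finger_gap=5)

```text
clock: 13.7
position: [399.0, 109.1, 31.2]
ee_rot: [-0.456, 0.89, 0.0, 0.001]
contact_force: [0.1, -1.0, 6.2]
gripper_width: 12.7
grasp_force: 58.5
```

>>> hand_motion(segments=[0, 0, -10, 0, 0, 0, 0, 0, -30, 0, 0, 0, 0, 0, -60, 0, 0, 0, 0, 0, -90, 0, 0, 0])

```text
clock: 14.1
position: [397.9, 108.6, 121.1]
ee_rot: [-0.456, 0.89, 0.0, -0.001]
contact_force: [-0.2, 0.8, -1.6]
gripper_width: 12.7
grasp_force: 58.5
```

Run:
```python
from h import *
im=avg("top",4); np.save("t2.npy",im)
t=np.radians(-5.5)
P=[]
for k,g in[("c",(650.4,-35.7)),("54",(674,-2)),("-6",(691.7,-39.7)),("-66",(667.6,-73.5)),("114",(633.2,2)),("G2",(627.5,-70)),("G1",(609,-31.7))]:
    print(k,spot(im,"top",[*g,120]),ring(im**3/255**2,"top",g,20,94,3,-1))
goto(([609,-31.7,165],rot(144)))
a=cv2.resize(im[140:200,310:372],None,fx=8,fy=8,interpolation=cv2.INTER_CUBIC).clip(0,255)
cv2.imwrite("pics/c5.png",(255*(a/255)**4).astype(np.uint8))
```

```text
c [649.14710971 -36.10708269] (array([643.17467115, -44.18065019]), np.float64(-13.700833277759981))
54 [671.67485971  -0.82592414] (array([666.36480907, -12.83414532]), np.float64(-15.313897106772588))
-6 [688.12732074 -39.03168183] (array([687.90148222, -37.27917339]), np.float64(-15.618073939836068))
-66 [664.71014232 -72.66498641] (array([665.34959311, -69.88227891]), np.float64(-8.11448507163559))
114 [629.53681913   0.88787586] (array([633.55891913,  -2.12416547]), np.float64(-8.439877935174643))
G2 [626.62060024 -67.47750438] (array([630.25369073, -67.67977965]), np.float64(-7.318918991635153))
G1 [609.05354152 -32.4823403 ] (array([613.1800836 , -37.62607601]), np.float64(-1.8697536975746922))
at [398.3 108.9 120.6] clock 14.3
[  -9.  -253.2  -44.4] [0.    0.001 0.005]
```

View pics/c5.png

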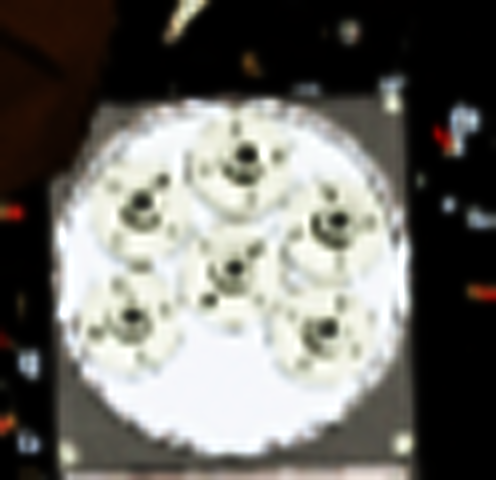

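The picture shows hub B seated at (326,331), level with its neighbours. The last gap is at about (224,382), between (132,320) and (326,331). Next I'll compute the target relative to hub B and check the held hub's offset with the side camera.

Run:
```python
from h import *
q=lambda u,v:ray("top",((u+.5)/8-.5+310,(v+.5)/8-.5+140),120)[:2]
pts=dict(c=(234,268),h114=(132,320),B=(326,331),h54=(142,205),hm6=(246,155),hm66=(338,221),T=(224,382))
W={k:q(*v) for k,v in pts.items()}
for k,v in W.items(): print(k,v.round(1),np.linalg.norm(v-W["c"]).round(1))
print("114-B",np.linalg.norm(W["h114"]-W["B"]),"T robot",np.array([626.8,-71.1])+(W["T"]-W["B"])*1.02)
sd=avg("side",6); s=arm.read_state(); p=s["position"]; print(p)
for dz in(-32.7,-30.7,-22.7,-20.7,-18.7):
    x,f=ring(sd,"side",p[:2],20,p[2]+dz,4); print(dz,(x-p[:2]).round(1),round(f,1))
```

```text
c [649.9 -35.8] 0.0
h114 [630.3   1.2] 41.8
B [627.4 -69.6] 40.7
h54 [672.4  -1.8] 40.7
hm6 [691.4 -39.6] 41.7
hm66 [667.7 -73.5] 41.7
T [608.1 -32.7] 41.8
114-B 70.83194613290404 T robot [607.20711151 -33.44165498]
[398.14506877 108.58259551 119.5767301 ]
-32.7 [2.6 0.5] -23.8
-30.7 [2.7 2.8] -23.8
-22.7 [ 3.3 11.8] -23.6
-20.7 [-7.4 18.1] -17.6
-18.7 [-7.6  9.2] -16.4
```

>>> hand_motion(segments=[0, -40, -15, 0, 0, 0, 0, -85, -30, 0, 0, 0, -2, -130, -44, 0, 0, 0, -4, -175, -44, 0, 0, 0, -4, -220, -44, 0, 0, 0, -4, -250, -44, 0, 0, 0, -4, -253, -44, 0, 0, 0, -4, -253, -44, 0, 0, 0, -4, -253, -44, 0, 0, 0])

```text
clock: 15.5
position: [605.4, -35.1, 163.7]
ee_rot: [-0.456, 0.89, 0.0, -0.001]
contact_force: [-0.1, 0.2, -1.2]
gripper_width: 12.9
grasp_force: 58.9
```

Run:
```python
from h import *
goto(([607.1,-36.1,128],rot(144)))
```

```text
at [605.4 -35.1 163.7] clock 15.5
[-0.2 -2.1 35.7] [ 0.002 -0.001  0.006]
```

>>> hand_motion(segments=[-0.2, -2, 12, 0, 0, 0, -0.2, -2, 24, 0, 0, 0, -0.2, -2, 35, 0, 0, 0, -0.2, -2, 35, 0, 0, 0, -0.2, -2, 35, 0, 0, 0])

```text
clock: 16.0
position: [607.9, -36.3, 129.0]
ee_rot: [-0.457, 0.89, 0.0, -0.001]
contact_force: [0.0, -0.7, -1.0]
gripper_width: 12.8
grasp_force: 58.9
```

>>> hand_motion(segments=[0, 0, 2, 0, 0, 0, 0, 0, 3, 0, 0, 0, 0, 0, 3, 0, 0, 0])

```text
clock: 16.3
position: [608.2, -36.4, 126.7]
ee_rot: [-0.456, 0.89, -0.0, 0.0]
contact_force: [-0.6, 0.4, -2.0]
gripper_width: 12.5
grasp_force: 58.9
```

>>> hand_motion(segments=[0, 0, 1, 0, 0, 0, 0, 0, 2, 0, 0, 0, 0, 0, 2, 0, 0, 0])

```text
clock: 16.6
position: [608.1, -36.5, 124.5]
ee_rot: [-0.456, 0.89, 0.0, -0.0]
contact_force: [0.0, 0.1, -1.2]
gripper_width: 12.9
grasp_force: 58.9
```

>>> hand_motion(segments=[0, 1, 0, 0, 0, 0, 0, 1, 0, 0, 0, 0, 0, 1, 1, 0, 0, 0, 0, 1, 1.5, 0, 0, 0, 0, 1, 1.5, 0, 0, 0])

```text
clock: 17.1
position: [607.2, -35.8, 122.9]
ee_rot: [-0.456, 0.89, 0.0, -0.0]
contact_force: [-0.5, 0.2, -1.3]
gripper_width: 12.4
grasp_force: 58.7
```

>>> hand_motion(segments=[0, 0, 1, 0, 0, 0, 0, 0, 1.5, 0, 0, 0, 0, 0, 1.5, 0, 0, 0])

```text
clock: 17.4
position: [607.2, -35.9, 121.4]
ee_rot: [-0.456, 0.89, 0.0, -0.0]
contact_force: [-0.2, 0.3, -1.7]
gripper_width: 13.1
grasp_force: 58.7
```

>>> hand_motion(segments=[0, 0, 1, 0, 0, 0, 0, 0, 2, 0, 0, 0, 0, 0, 2, 0, 0, 0])

```text
clock: 17.7
position: [607.3, -35.9, 119.3]
ee_rot: [-0.456, 0.89, 0.0, -0.0]
contact_force: [-0.6, -0.7, -1.9]
gripper_width: 12.8
grasp_force: 58.7
```

>>> hand_motion(segments=[0, 0, 1, 0, 0, 0, 0, 0, 2, 0, 0, 0, 0, 0, 2, 0, 0, 0])

```text
clock: 18.0
position: [607.4, -35.9, 117.4]
ee_rot: [-0.456, 0.89, 0.0, 0.0]
contact_force: [-1.1, -0.0, -1.9]
gripper_width: 12.6
grasp_force: 58.8
```

>>> hand_motion(segments=[0, 0, 1, 0, 0, 0, 0, 0, 2, 0, 0, 0, 0, 0, 2.5, 0, 0, 0, 0, 0, 2.5, 0, 0, 0])

```text
clock: 18.4
position: [607.4, -35.9, 115.4]
ee_rot: [-0.456, 0.89, -0.0, 0.0]
contact_force: [-1.5, 0.3, 0.3]
gripper_width: 13.0
grasp_force: 59.1
```

>>> hand_motion(segments=[0, 0, 0.7, 0, 0, 0, 0, 0, 1, 0, 0, 0, 0, 0, 1, 0, 0, 0])

```text
clock: 18.7
position: [607.5, -35.9, 115.3]
ee_rot: [-0.457, 0.89, -0.0, 0.0]
contact_force: [-2.5, 1.1, 6.0]
gripper_width: 13.1
grasp_force: 59.4
```

>>> hand_motion(segments=[0, 0, 0, 0, 0, 0, 0, 0, 0, 0, 0, 0, 0, 0, 0, 0, 0, 0], finger_gap=30)

```text
clock: 19.0
position: [607.6, -35.8, 113.9]
ee_rot: [-0.456, 0.89, -0.0, 0.0]
contact_force: [-0.6, -0.0, 0.2]
gripper_width: 30.3
grasp_force: 0.0
```

>>> hand_motion(segments=[0, 0, -10, 0, 0, 0, 0, 0, -30, 0, 0, 0, 0, 0, -60, 0, 0, 0, 0, 45, -70, 0, 0, 0, 0, 90, -70, 0, 0, 0, 0, 135, -70, 0, 0, 0, 0, 180, -70, 0, 0, 0, 0, 225, -70, 0, 0, 0, 0, 250, -70, 0, 0, 0, 0, 250, -70, 0, 0, 0])

```text
clock: 20.0
position: [402.5, 111.1, 185.1]
ee_rot: [-0.458, 0.889, 0.0, 0.001]
contact_force: [0.0, -0.4, 0.2]
gripper_width: 29.8
grasp_force: 0.0
```

Run:
```python
from h import *
print(arm.read_state()["position"])
im=avg("top",6); np.save("t3.npy",im); sd=avg("side",4); np.save("s3.npy",sd)
a=cv2.resize(im[142:200,312:370],None,fx=6,fy=6,interpolation=cv2.INTER_CUBIC).clip(0,255)
b=cv2.resize(im[192:231,314:367],None,fx=8,fy=8,interpolation=cv2.INTER_CUBIC).clip(0,255)
c=cv2.resize(sd[180:230,280:345],None,fx=5,fy=5,interpolation=cv2.INTER_CUBIC).clip(0,255)
C=np.zeros((600,780,3)); C[:348,:348]=255*(a/255)**4; C[:312,352:352+424]=b; C[350:600,:325]=c
b2=b[60:232,100:340]; C[320:320+258,352:352+360]=cv2.resize(255*(b2/255)**.6,(360,258))
cv2.imwrite("pics/c6.png",C.astype(np.uint8))
```

```text
[402.53102067 111.0671225  185.11619225]
```

View pics/c6.png

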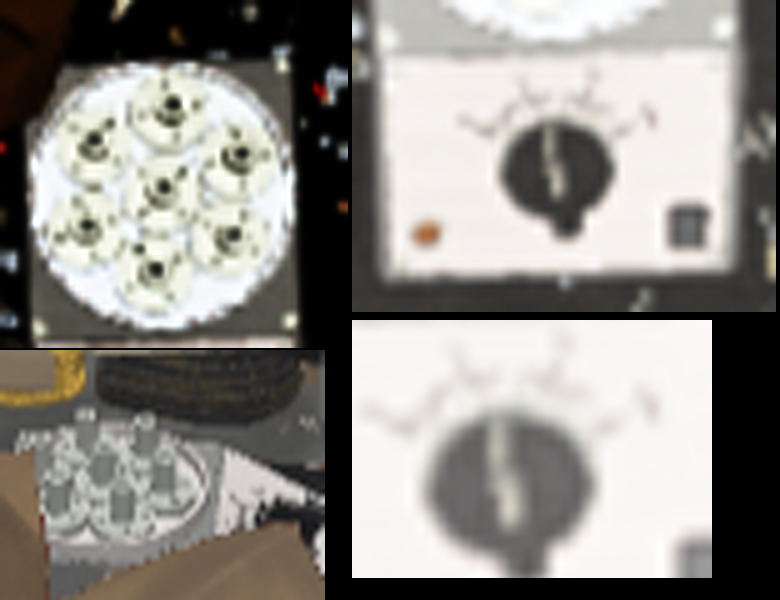

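All seven hubs sit evenly in the pan (upper-left crop), including the newly placed one at (155,270). The knob's white line runs from (548,122) to (558,195), so the pointer is slightly left of straight up the slope. The panel corners are at about (382,55), (741,48), (735,272) and (383,278). Next I'll work out the knob's pose.

Add to h.py:
```python
def bpix(u,v): return ((u-352+.5)/8-.5+314,(v+.5)/8-.5+192)
def onplane(n,uv,P0,N):
    a=ray(n,uv,0.);b=ray(n,uv,100.); d=b-a; return a+d*(N@(P0-a))/(N@d)
```

Run:
```python
from h import *
for (u,v),z in zip([(382,55),(741,48),(735,272),(383,278)],(80,80,31,31)): print(ray("top",bpix(u,v),z)[:2].round(1))
pan=np.array([650.4,-35.7])
for yaw in(0,1,2,3):
    w=R.from_euler("z",yaw,degrees=True)
    P0=np.r_[pan,0]+w.apply([-114.5,0,55.5]); N=w.apply([-.5,0,.866]); X=w.apply([.866,0,.5]); Y=np.cross(N,X)
    out=[]
    for h,(u,v) in [(9,(556,168)),(29,(548,122)),(29,(558,195)),(29,(567,240)),(0,(462,120)),(0,(652,120)),(0,(530,90)),(0,(592,80))]:
        q=onplane("top",bpix(u,v),P0+h*N,N)-P0; out.append((h,(q@X).round(1),(q@Y).round(1)))
    print(yaw,P0.round(1),out)
```

```text
[576.3  26. ]
[ 581.  -108.2]
[ 496.8 -111. ]
[492.3  24.4]
0 [535.9 -35.7  55.5] [(9, np.float64(4.5), np.float64(-4.5)), (29, np.float64(35.1), np.float64(-0.0)), (29, np.float64(4.2), np.float64(-4.7)), (29, np.float64(-15.1), np.float64(-8.7)), (0, np.float64(19.5), np.float64(31.2)), (0, np.float64(20.8), np.float64(-40.4)), (0, np.float64(32.8), np.float64(5.9)), (0, np.float64(37.5), np.float64(-17.2))]
1 [535.9 -37.7  55.5] [(9, np.float64(4.4), np.float64(-2.5)), (29, np.float64(35.2), np.float64(1.7)), (29, np.float64(4.2), np.float64(-2.5)), (29, np.float64(-15.2), np.float64(-6.2)), (0, np.float64(20.2), np.float64(32.9)), (0, np.float64(20.0), np.float64(-38.8)), (0, np.float64(33.0), np.float64(7.4)), (0, np.float64(37.2), np.float64(-15.8))]
2 [536.  -39.7  55.5] [(9, np.float64(4.4), np.float64(-0.5)), (29, np.float64(35.2), np.float64(3.4)), (29, np.float64(4.1), np.float64(-0.3)), (29, np.float64(-15.3), np.float64(-3.7)), (0, np.float64(20.8), np.float64(34.6)), (0, np.float64(19.3), np.float64(-37.1)), (0, np.float64(33.1), np.float64(8.9)), (0, np.float64(36.9), np.float64(-14.4))]
3 [536.1 -41.7  55.5] [(9, np.float64(4.4), np.float64(1.5)), (29, np.float64(35.3), np.float64(5.1)), (29, np.float64(4.2), np.float64(1.9)), (29, np.float64(-15.4), np.float64(-1.3)), (0, np.float64(21.5), np.float64(36.2)), (0, np.float64(18.6), np.float64(-35.4)), (0, np.float64(33.3), np.float64(10.4)), (0, np.float64(36.6), np.float64(-12.9))]
```

Add to h.py:
```python
W=R.from_euler("z",2,degrees=True); PN=W.apply([-.5,0,.8660254]); PX=W.apply([.8660254,0,.5]); PY=np.cross(PN,PX)
F0=np.array([538.8,-41.2,57.6])
def kn(psi,off,F=F0): # psi: pointer, deg clockwise from up-slope; tool x along -? bar, y=-(left)
    a=np.radians(psi); bar=np.cos(a)*PX-np.sin(a)*PY; z=-PN; y=-np.cross(PN,bar); x=np.cross(y,z)
    return F+off*PN, R.from_matrix(np.c_[x,y,z])
def psi(): # of the bar if held
    y=R.from_quat(arm.read_state()["ee_rot"]).as_matrix()[:,1]; bar=np.cross(PN,y); 
    return np.degrees(np.arctan2(-bar@PY,bar@PX))
```

Run:
```python
from h import *
P,Q=kn(-10,79); print(P,psi(), Q.as_matrix().round(2).tolist()); goto((P,Q)); print(arm.read_state()["joints"].round(2))
```

```text
[499.32406233 -42.57853012 126.0160066 ] 131.8118721294592 [[0.85, 0.18, 0.5], [0.2, -0.98, 0.02], [0.49, 0.09, -0.87]]
at [404.7 109.7 183.9] clock 20.5
[  68.2 -165.8   57.8] [ 0.575  0.347 -2.336]
[ 0.66  0.1  -0.56  0.   -0.91 -1.28]
```

>>> hand_motion(segments=[0, 0, 0, 0.035, 0.021, -0.14, 0, -10, 0, 0.07, 0.042, -0.28, 0, -20, 0, 0.105, 0.063, -0.42, 0, -30, 0, 0.14, 0.084, -0.56, 5, -40, 0, 0.175, 0.105, -0.7, 10, -50, 0, 0.21, 0.126, -0.84, 15, -60, 0, 0.245, 0.147, -0.98, 20, -70, 0, 0.28, 0.168, -1.12, 25, -80, 0, 0.315, 0.19, -1.26, 30, -90, 0, 0.35, 0.21, -1.4], finger_gap=40)

```text
clock: 21.5
position: [460.3, 33.0, 184.0]
ee_rot: [0.911, -0.369, 0.187, 0.013]
contact_force: [0.3, 0.4, 0.4]
gripper_width: 40.4
grasp_force: 0.0
```

Run:
```python
from h import *
goto(kn(-10,79)); print(arm.read_state()["joints"].round(2))
```

```text
at [460.3  33.  184. ] clock 21.5
[55.9 35.3 79. ] [ 0.228  0.133 -0.928]
[ 0.55  0.04 -0.89  0.66 -0.53 -0.31]
```

>>> hand_motion(segments=[10, 6, 14, 0.036, 0.021, -0.145, 20, 12, 28, 0.072, 0.042, -0.29, 30, 18, 42, 0.108, 0.063, -0.435, 40, 24, 56, 0.144, 0.084, -0.58, 50, 30, 70, 0.18, 0.105, -0.73, 56, 35, 79, 0.228, 0.133, -0.928, 56, 35, 79, 0.228, 0.133, -0.928, 56, 35, 79, 0.228, 0.133, -0.928, 56, 35, 79, 0.228, 0.133, -0.928])

```text
clock: 22.4
position: [505.7, -54.2, 158.2]
ee_rot: [0.974, 0.052, 0.22, 0.006]
contact_force: [-0.1, 0.0, -0.4]
gripper_width: 39.9
grasp_force: 0.0
```

Run:
```python
from h import *
goto(kn(-10,79),kn(-10,29)); print(arm.read_state()["joints"].round(2))
```

```text
at [505.7 -54.2 158.2] clock 22.4
[-18.3 -13.3  26.4] [-0.006  0.079 -0.102]
[-14.3 -13.2  76.3] [-0.006  0.079 -0.102]
[ 0.21  0.12 -0.88  0.53 -0.16  0.96]
```

>>> hand_motion(segments=[-18, -13, 0, 0, 0, 0, -18, -13, 0, 0, 0, 0, -18, -13, 0, 0, 0, 0, -18, -13, 0, 0, 0, 0])

```text
clock: 22.8
position: [489.6, -44.4, 157.2]
ee_rot: [0.975, 0.051, 0.216, 0.004]
contact_force: [0.8, 0.2, -0.0]
gripper_width: 40.0
grasp_force: 0.0
```

Run:
```python
from h import *
goto(kn(-10,79),kn(-10,29)); print(arm.read_state()["joints"].round(3), R.from_quat(arm.read_state()["ee_rot"]).as_matrix()[:,2])
```

```text
at [489.6 -44.4 157.2] clock 22.8
[-4.2 -1.8 32.4] [-0.011  0.088 -0.105]
[ 0.3 -1.4 82.2] [-0.011  0.088 -0.105]
[ 0.239  0.093 -0.915  0.562 -0.16   0.899] [ 0.42094856  0.01504942 -0.90695966]
```

Add to h.py:
```python
def kn2(p,off,az=-5,lean=30,F=F0):
    P,Q=kn(p,off,F); l=np.radians(lean);a=np.radians(az)
    z=np.array([np.sin(l)*np.cos(a),np.sin(l)*np.sin(a),-np.cos(l)]); v=np.cross(-PN,z)
    return P, R.from_rotvec(v)*Q
```

Run:
```python
from h import *
goto(kn2(-10,79),kn2(-10,60)); print(psi())
```

```text
at [489.6 -44.4 157.2] clock 22.8
[-4.2 -1.8 32.4] [-0.071  0.077 -0.102]
[-2.5 -1.6 51.4] [-0.071  0.077 -0.102]
-3.9861646719757324
```

>>> hand_motion(segments=[-2, -1, 10, -0.035, 0.02, -0.05, -4, -1.8, 20, -0.071, 0.04, -0.102, -4, -1.8, 32, -0.071, 0.077, -0.102, -2.5, -1.6, 51, -0.071, 0.077, -0.102, -2.5, -1.6, 51, -0.071, 0.077, -0.102, -2.5, -1.6, 51, -0.071, 0.077, -0.102])

```text
clock: 23.4
position: [516.5, -49.3, 167.2]
ee_rot: [0.97, 0.096, 0.22, 0.033]
contact_force: [0.2, 0.7, 0.0]
gripper_width: 39.6
grasp_force: 0.0
```

Run:
```python
from h import *
goto(kn2(-10,60),kn2(-10,29)); print(psi(),arm.read_state()["joints"].round(3), R.from_quat(arm.read_state()["ee_rot"]).as_matrix()[:,2])
```

```text
at [516.5 -49.3 167.2] clock 23.4
[-29.6 -14.4  48.4] [-0.035  0.068 -0.   ]
[-27.1 -15.2  79.3] [-0.035  0.068 -0.   ]
-9.914177559905678 [ 0.196  0.116 -0.898  0.73  -0.161  0.871] [ 0.43356407 -0.02261623 -0.90083889]
```

Create fk.py:
```python
from h import *
from scipy.optimize import least_squares
S=[([1.394,.385,.008,0,-1.194,-.259],(263.8,566.6,248.3)),([.67074,.07043,-.57211,0,-.92242,-1.04147],(396.3,110.4,190.7)),
([.66,-.04,-.7,-.25,-.5,-1.09],(389.7,150.6,179.1)),([.66,.1,-.56,0,-.91,-1.28],(404.7,109.7,183.9)),
([.55,.04,-.89,.66,-.53,-.31],(460.3,33,184)),([.239,.093,-.915,.562,-.16,.899],(489.6,-44.4,157.2)),([.196,.116,-.898,.73,-.161,.871],(516.5,-49.3,167.2))]
E_=R.from_euler
def rotn(j,s4=1):
    return E_("z",j[0])*E_("y",j[1]-j[2])*E_("x",s4*j[3])*E_("y",-j[4])
def tz(j,s4=1): return rotn(j,s4).apply([1,0,0])
def pos(p,j,s4=1):
    c0,e0,A,B,C,D,L,d=p; d_=j[1]-j[2]
    q=np.array([c0+A*np.sin(j[1])+B*np.cos(j[1])+C*np.cos(d_)+D*np.sin(d_),d,e0+A*np.cos(j[1])-B*np.sin(j[1])-C*np.sin(d_)+D*np.cos(d_)])
    return E_("z",j[0]).apply(q)+L*tz(j,s4)
def fit(s4):
    m=least_squares(lambda p:np.r_[np.ravel([(pos(p,j,s4)-np.array(x)) for j,x in S]),(p-[0,300,350,0,350,0,250,-160])*.01],[0,300,350,0,350,0,250,-160.]); return m
if __name__=="__main__":
    for s4 in(1,-1):
        m=fit(s4); print(s4,m.cost,m.x.round(1)); 
        for k in(5,6): print(tz(S[k][0],s4).round(3))
        print(np.round(m.fun[:21].reshape(7,3),1).tolist())
    j=S[6][0]; print((rotn(j).inv()*R.from_quat([0.97,0.096,0.22,0.033])).as_matrix().round(2))
```

```bash
python3 fk.py
```

```text
1 6104.217461263489 [ 531.4 -480.4  614.3 -246.8   12.2  115.9   41.3 -162.5]
[ 0.381  0.18  -0.907]
[ 0.391  0.187 -0.901]
[[-0.5, -17.0, -4.7], [24.2, 15.8, 3.2], [-4.4, -63.5, -8.9], [32.9, 24.2, 14.3], [-26.0, 57.7, -19.7], [-0.9, -0.2, 11.0], [-15.4, -12.4, 4.8]]
-1 1187.7059849286186 [ 444.1 -283.4  667.5 -233.9  100.3   73.7  208.9 -148.8]
[ 0.421  0.015 -0.907]
[ 0.433 -0.023 -0.901]
[[-12.1, -3.8, -2.6], [-3.5, 11.3, -1.9], [-2.9, -7.4, 2.7], [4.6, 19.6, 8.0], [-10.3, -7.6, -21.8], [11.5, -4.9, 10.7], [-0.3, -22.7, 5.0]]
[[ 0.   -0.21  0.98]
 [ 0.68 -0.72 -0.16]
 [ 0.73  0.67  0.14]]
```

Create fk.py:
```python
from h import *
from scipy.optimize import least_squares
S=[([1.394,.385,.008,0,-1.194,-.259],(263.8,566.6,248.3)),([.67074,.07043,-.57211,0,-.92242,-1.04147],(396.3,110.4,190.7)),
([.66,-.04,-.7,-.25,-.5,-1.09],(389.7,150.6,179.1)),([.66,.1,-.56,0,-.91,-1.28],(404.7,109.7,183.9)),
([.55,.04,-.89,.66,-.53,-.31],(460.3,33,184)),([.21,.12,-.88,.53,-.16,.96],(505.7,-54.2,158.2)),([.239,.093,-.915,.562,-.16,.899],(489.6,-44.4,157.2)),([.196,.116,-.898,.73,-.161,.871],(516.5,-49.3,167.2))]
E_=R.from_euler
def r4(j): return E_("z",j[0])*E_("y",j[1]-j[2])*E_("x",-j[3])
def rotn(j): return r4(j)*E_("y",-j[4])
def tz(j): return rotn(j).apply([1,0,0])
# tool frame: z along 5-frame x; j6 spin about it
C6=None
def full(j): return rotn(j)*E_("x",S6*j[5])*C6
P0=np.array([0,300,350,0,350,0,250,-160.,0,0,0])
def pos(p,j):
    c0,e0,A,B,C,D,L,d,wy,wz,t=p; d_=j[1]-j[2]
    q=np.array([c0+A*np.sin(j[1])+B*np.cos(j[1])+C*np.cos(d_)+D*np.sin(d_),d,e0+A*np.cos(j[1])-B*np.sin(j[1])-C*np.sin(d_)+D*np.cos(d_)])
    return E_("z",j[0]).apply(q)+r4(j).apply([0,wy,wz])+rotn(j).apply([L,0,t])
def fit():
    return least_squares(lambda p:np.r_[np.ravel([(pos(p,j)-np.array(x)) for j,x in S]),(p-P0)*.005],P0)
q1=R.from_quat([0.97,0.096,0.22,0.033]); q0=R.from_quat([-.565,.825,0,.003])
best=None
for S6 in(1,-1):
    c=[(rotn(S[k][0])*E_("x",S6*S[k][0][5])).inv()*q for k,q in((7,q1),(1,q0))]
    e=(c[0].inv()*c[1]).magnitude()
    if best is None or e<best[0]: best=(e,S6,c[1])
_,S6,C6=best
if __name__=="__main__":
    print(best[0],S6); m=fit(); print(m.cost,m.x.round(1)); print(np.round(m.fun[:24].reshape(8,3),1).tolist())
```

```bash
python3 fk.py
```

```text
0.0008639389190607781 -1
13.293972698487694 [   9.2  156.9  567.2   -6.3  418.4   -2.2  282.     1.5 -161.2    2.
   -1.3]
[[-0.4, -0.2, 0.4], [-0.9, -0.6, -0.5], [0.9, -1.2, 0.3], [0.4, 2.5, -0.7], [-0.8, -0.9, 0.8], [-1.1, -1.8, -1.4], [1.1, 0.8, 0.5], [0.8, 0.8, 0.6]]
```

Create ik.py:
```python
from fk import *
PM=fit().x; lo=np.array([-3.14,-1.21,-1.07,-3.16,-2.99,-3.1])+.03; hi=np.array([3.14,2.06,1.41,2.05,-.19,3.1]); hi[[0,1,2,3,5]]-=.03
def ik(P,Q,x0):
    m=least_squares(lambda j:np.r_[(pos(PM,j)-P)/10,(Q.inv()*full(j)).as_rotvec()*10],np.clip(x0,lo+.01,hi-.01),bounds=(lo,hi)); return m.x,m.cost
```

Create t.py:
```python
from ik import *
rng=np.random.default_rng(0)
seen=[]
for flip in(0,180):
  for p in(-10,66):
    P,Q=kn(p,29); Q=Q*E_("z",flip,degrees=True)
    for _ in range(25):
        x,c=ik(P,Q,rng.uniform(lo,hi))
        if c<.5 and not any(f==(flip,p) and np.abs(x-y).max()<.1 for f,y in seen): seen.append(((flip,p),x)); print(flip,p,x.round(2),round(c,3))
cur=S[-1][0]
for p in(-10,30,66):
  for flip in(0,180):
    P,Q=kn(p,29);Q=Q*E_("z",flip,degrees=True); 
    x,c=ik(P,Q,cur); print(p,flip,x.round(2),round(c,2))
```

```bash
python3 t.py
```

```text
-10 0 [ 0.16  0.3  -0.61 -0.39 -0.19  2.02] 1.0
-10 180 [ 0.16  0.3  -0.61 -0.4  -0.19 -1.12] 0.98
30 0 [ 0.16  0.3  -0.61 -0.39 -0.19  1.32] 0.99
30 180 [-0.12  0.29 -0.99  2.02 -0.19  2.29] 4.14
66 0 [ 0.16  0.3  -0.61 -0.39 -0.19  0.69] 0.99
66 180 [ 0.25  0.3  -0.76  0.27 -0.19  3.07] 2.13
```

Create t.py:
```python
from ik import *
hi[4]=-.175
rng=np.random.default_rng(1)
def best(P,d,n=30):
    B=None
    for _ in range(n):
        x0=np.array([.2,.3,-.6,0,-.3,0])+rng.uniform(-.7,.7,6)
        m=least_squares(lambda j:np.r_[(pos(PM,j)-P),(tz(j)-d)*20],np.clip(x0,lo+.01,hi-.01),bounds=(lo,hi))
        if B is None or m.cost<B.cost: B=m
    return B.x
for off in(29,79):
    P=F0+off*PN; x=best(P,-PN); z=tz(x); v=z+PN
    print(off,x.round(2),"poserr",np.linalg.norm(pos(PM,x)-P).round(2),"dev deg",np.degrees(np.linalg.norm(v)).round(1),"along slope",(v@PX).round(3),"left",(v@PY).round(3))
# lean-only feasible
for az in(-20,-10,0,2,10,20,30):
  for lean in(30,24,20):
    l,a=np.radians(lean),np.radians(az); d=np.array([np.sin(l)*np.cos(a),np.sin(l)*np.sin(a),-np.cos(l)])
    x=best(F0+29*PN,d,8); print(az,lean,np.degrees(np.linalg.norm(tz(x)-d)).round(2),np.degrees(np.linalg.norm(d+PN)).round(1),x[:5].round(2))
```

```bash
python3 t.py
```

```text
29 [ 0.17  0.3  -0.62 -0.38 -0.18 -0.3 ] poserr 0.06 dev deg 7.8 along slope -0.043 left 0.128
79 [ 0.24  0.18 -0.75 -0.01 -0.18 -0.23] poserr 0.06 dev deg 6.6 along slope -0.068 left 0.093
-20 30 8.61 10.9 [-0.12  0.29 -0.99  2.02 -0.19]
-20 24 4.62 11.5 [-0.13  0.29 -0.98  2.02 -0.18]
-20 20 3.1 13.5 [ 0.12  0.3  -0.95  1.19 -0.18]
-10 30 12.74 6.0 [ 0.23  0.31 -0.71  0.04 -0.18]
-10 24 7.44 8.1 [ 0.24  0.31 -0.82  0.48 -0.18]
-10 20 3.57 11.1 [ 0.23  0.31 -0.85  0.61 -0.18]
0 30 8.7 1.0 [ 0.18  0.3  -0.62 -0.35 -0.18]
0 24 5.28 6.1 [ 0.24  0.31 -0.73  0.11 -0.18]
0 20 2.2 10.0 [ 0.24  0.31 -0.78  0.31 -0.18]
2 30 7.76 0.0 [ 0.17  0.3  -0.62 -0.38 -0.18]
2 24 4.69 6.0 [ 0.23  0.31 -0.72  0.06 -0.18]
2 20 1.79 10.0 [ 0.24  0.31 -0.77  0.27 -0.18]
10 30 3.87 4.0 [ 0.15  0.3  -0.6  -0.46 -0.18]
10 24 2.01 7.0 [ 0.22  0.31 -0.69 -0.07 -0.18]
10 20 0.0 10.5 [ 0.24  0.31 -0.73  0.12 -0.18]
20 30 0.0 9.0 [ 0.12  0.3  -0.57 -0.54 -0.22]
20 24 0.0 10.1 [ 0.18  0.31 -0.6  -0.28 -0.25]
20 20 0.0 12.4 [ 0.2   0.32 -0.6  -0.17 -0.31]
30 30 0.0 13.9 [ 0.03  0.32 -0.48 -0.68 -0.39]
30 24 0.0 13.9 [ 0.11  0.32 -0.51 -0.45 -0.39]
30 20 0.0 15.2 [ 0.14  0.33 -0.52 -0.32 -0.42]
```

Create t.py:
```python
from ik import *
hi[4]=-.175; x=S[-1][0]
for p,o in((-10,79),(-10,29),(30,29),(68,29),(20,29),(20,79)):
    P,Q=kn2(p,o,20,27); x,c=ik(P,Q,x); print(p,o,x.round(2),round(c,3))
goto(([480,-30,190],kn2(-10,79,20,27)[1]),kn2(-10,79,20,27)); print(arm.read_state()["joints"].round(2))
```

```bash
python3 t.py
```

```text
-10 79 [ 0.18  0.18 -0.65 -0.26 -0.28  1.87] 0.0
-10 29 [ 0.16  0.3  -0.59 -0.39 -0.23  2.02] 0.0
30 29 [ 0.16  0.3  -0.59 -0.39 -0.23  1.32] 0.0
68 29 [ 0.16  0.3  -0.59 -0.39 -0.23  0.66] 0.0
20 29 [ 0.16  0.3  -0.59 -0.39 -0.23  1.49] 0.0
20 79 [ 0.18  0.18 -0.65 -0.27 -0.28  1.35] 0.0
at [516.5 -49.3 167.2] clock 23.4
[-18.8 -22.7 -36.8] [ 0.175  0.035 -0.009]
[-31.1 -13.9  29.5] [ 0.175  0.035 -0.009]
[ 0.2   0.12 -0.9   0.73 -0.16  0.87]
```

>>> hand_motion(segments=[-5, -6, -10, 0, 0, 0, -10, -12, -20, 0.06, 0.01, 0, -15, -18, -30, 0.12, 0.02, 0, -19, -23, -37, 0.175, 0.035, -0.009, -19, -23, -37, 0.175, 0.035, -0.009, -19, -23, -37, 0.175, 0.035, -0.009, -19, -23, -37, 0.175, 0.035, -0.009, -19, -23, -37, 0.175, 0.035, -0.009, -19, -23, -37, 0.175, 0.035, -0.009])

```text
clock: 24.3
position: [478.7, -30.0, 189.5]
ee_rot: [0.965, 0.12, 0.227, -0.052]
contact_force: [0.4, 0.1, -0.0]
gripper_width: 39.7
grasp_force: 0.0
```

Run:
```python
from h import *
goto(kn2(-10,79,20,27)); print(arm.read_state()["joints"].round(2))
```

```text
at [478.7 -30.  189.5] clock 24.3
[-13.3  20.3  63.5] [0.    0.002 0.001]
[ 0.25  0.03 -0.66 -0.12 -0.41  1.67]
```

Reached, and the commanded pose now tracks again.

>>> hand_motion(segments=[-4, 7, 20, 0, 0, 0, -8, 14, 40, 0, 0, 0, -13, 20, 63, 0, 0, 0, -13, 20, 63, 0, 0, 0, -13, 20, 63, 0, 0, 0, -13, 20, 63, 0, 0, 0])

```text
clock: 24.9
position: [500.1, -41.8, 128.3]
ee_rot: [0.965, 0.12, 0.228, -0.052]
contact_force: [1.0, -0.3, -0.3]
gripper_width: 40.1
grasp_force: 0.0
```

Run:
```python
from h import *
goto(kn2(-10,50,20,27),kn2(-10,29,20,27)); print(arm.read_state()["joints"].round(2))
sd=avg("side",2); np.save("s4.npy",sd)
# where the tool and the knob top should be in the side picture
print(proj("side",[F0+29*PN,F0+9*PN,arm.read_state()["position"]]).round(1))
```

```text
at [500.1 -41.8 128.3] clock 24.9
[-0.6  5.1 30.2] [-0.    -0.001  0.001]
[ 0.4  8.2 50.9] [-0.    -0.001  0.001]
[ 0.19  0.18 -0.64 -0.26 -0.29  1.87]
[[339.4 210.5]
 [336.1 214.6]
 [347.6 199.4]]
```

>>> hand_motion(segments=[-0.3, 2.5, 15, 0, 0, 0, -0.6, 5, 30, 0, 0, 0, -0.2, 6.5, 40, 0, 0, 0, 0, 7.5, 46, 0, 0, 0, 0.3, 7.8, 48, 0, 0, 0, 0.3, 7.8, 48, 0, 0, 0, 0.3, 7.8, 48, 0, 0, 0], finger_gap=28)

```text
clock: 25.7
position: [522.7, -41.8, 85.0]
ee_rot: [0.965, 0.12, 0.228, -0.052]
contact_force: [-0.3, -0.3, 0.2]
gripper_width: 28.3
grasp_force: 0.0
```

Run:
```python
from h import *
goto(kn2(-10,32,20,27)); print(psi())
```

```text
at [522.7 -41.8  85. ] clock 25.7
[ 0.2 -0.1 -0.2] [-0.001 -0.001  0.001]
-9.831473735168844
```

Now I'll clamp the bar.

>>> hand_motion(segments=[0, 0, 0, 0, 0, 0, 0, 0, 0, 0, 0, 0, 0, 0, 0, 0, 0, 0, 0, 0, 0, 0, 0, 0], finger_gap=5)

```text
clock: 26.1
position: [522.8, -42.2, 85.1]
ee_rot: [0.965, 0.12, 0.228, -0.052]
contact_force: [-3.4, -1.9, 5.7]
gripper_width: 10.9
grasp_force: 58.3
```

Run:
```python
from h import *
goto(kn2(-10,32,20,27)); print(psi(),arm.read_state()["wrist_torque"])
```

```text
at [522.8 -42.2  85.1] clock 26.1
[ 0.2 -0.4 -0.1] [-0.    -0.002  0.001]
-9.836032372268784 [-1.04926051  0.99177605 -0.25466116]
```

>>> hand_motion(segments=[0, 0, 0, 0, 0, 0.1, 0, 0, 0, 0, 0, 0.2, 0, 0, 0, 0, 0, 0.3, 0, 0, 0, 0, 0, 0.4, 0, 0, 0, 0, 0, 0.4])

```text
clock: 26.6
position: [522.6, -42.7, 85.2]
ee_rot: [0.969, -0.075, 0.214, -0.096]
contact_force: [-3.7, -4.7, 7.9]
gripper_width: 10.7
grasp_force: 58.2
```

Run:
```python
from h import *
goto(kn2(-10,32,20,27)); print(psi(),arm.read_state()["wrist_torque"])
```

```text
at [522.6 -42.7  85.2] clock 26.6
[ 0.  -1.   0.1] [ 0.    -0.002 -0.402]
13.362770099657196 [-1.6434212   0.89885367 -0.66027857]
```

>>> hand_motion(segments=[0, 0, 0, 0, 0, 0.12, 0, 0, 0, 0, 0, 0.24, 0, 0, 0, 0, 0, 0.36, 0, 0, 0, 0, 0, 0.48, 0, 0, 0, 0, 0, 0.6, 0, 0, 0, 0, 0, 0.7, 0, 0, 0, 0, 0, 0.7])

```text
clock: 27.3
position: [521.7, -42.9, 84.6]
ee_rot: [0.885, -0.403, 0.167, -0.163]
contact_force: [-4.7, -6.2, 6.9]
gripper_width: 10.3
grasp_force: 59.2
```

Run:
```python
from h import *
print(psi(),arm.read_state()["wrist_torque"])
```

```text
53.266031178313234 [-1.90331736  1.28353381 -0.78153968]
```

>>> hand_motion(segments=[0, 0, 0, 0, 0, 0.1, 0, 0, 0, 0, 0, 0.2, 0, 0, 0, 0, 0, 0.27, 0, 0, 0, 0, 0, 0.27, 0, 0, 0, 0, 0, 0.27])

```text
clock: 27.8
position: [521.9, -42.9, 84.7]
ee_rot: [0.823, -0.518, 0.144, -0.184]
contact_force: [-5.9, -5.1, 6.0]
gripper_width: 10.3
grasp_force: 58.9
```

Run:
```python
from h import *
print(psi(),arm.read_state()["wrist_torque"],arm.read_state()["joints"].round(2))
im=avg("top",4);np.save("t5.npy",im);print(im[150:225,330:350].mean())
```

```text
68.46296814142563 [-1.73199384  0.98549918 -0.58061192] [ 0.16  0.3  -0.6  -0.39 -0.23  0.65]
207.1472222222222
```

>>> hand_motion(segments=[0, 0, 0, 0, 0, 0.05, 0, 0, 0, 0, 0, 0.05, 0, 0, 0, 0, 0, 0.05])

```text
clock: 28.3
position: [521.8, -42.9, 84.5]
ee_rot: [0.81, -0.538, 0.139, -0.188]
contact_force: [-4.3, -6.4, 5.0]
gripper_width: 10.4
grasp_force: 60.5
```

```bash
python3 -c "
from h import *
print(psi(),arm.read_state()['wrist_torque'])"
```

```text
71.29142300992386 [-1.83857294  1.00726659 -0.67624777]
```

>>> hand_motion(segments=[0, 0, 0, 0, 0, -0.12, 0, 0, 0, 0, 0, -0.24, 0, 0, 0, 0, 0, -0.36, 0, 0, 0, 0, 0, -0.48, 0, 0, 0, 0, 0, -0.6, 0, 0, 0, 0, 0, -0.72, 0, 0, 0, 0, 0, -0.82, 0, 0, 0, 0, 0, -0.88, 0, 0, 0, 0, 0, -0.88])

```text
clock: 29.2
position: [521.5, -42.8, 84.7]
ee_rot: [0.962, -0.142, 0.205, -0.111]
contact_force: [-5.9, -5.2, 9.0]
gripper_width: 10.2
grasp_force: 67.5
```

```bash
python3 -c "
from h import *
print(psi(),arm.read_state()['wrist_torque'])"
```

```text
21.247982641490324 [-2.00955064  1.63916914 -0.66211326]
```

>>> hand_motion(segments=[0, 0, 0, 0, 0, -0.02, 0, 0, 0, 0, 0, -0.02, 0, 0, 0, 0, 0, -0.02])

```text
clock: 29.5
position: [521.5, -42.8, 84.7]
ee_rot: [0.963, -0.133, 0.206, -0.109]
contact_force: [-5.3, -5.0, 9.7]
gripper_width: 10.0
grasp_force: 67.9
```

```bash
python3 -c "
from h import *
print(psi())"
```

```text
20.17354144046825
```

>>> hand_motion(segments=[0, 0, 0, 0, 0, 0, 0, 0, 0, 0, 0, 0, 0, 0, 0, 0, 0, 0], finger_gap=28)

```text
clock: 29.8
position: [522.9, -41.6, 84.4]
ee_rot: [0.963, -0.132, 0.207, -0.109]
contact_force: [-0.7, 0.1, -0.1]
gripper_width: 28.2
grasp_force: 0.0
```

```bash
python3 -c "
from h import *
print(psi());p,q=kn2(20,79,20,27);goto((p,q),(p+np.array([-80,100,80]),q))"
```

```text
20.136936425832815
at [522.9 -41.6  84.4] clock 29.8
[ -5.1  -5.2 -47.3] [-0.001 -0.     0.004]
[ -75.8 -103.8 -137.2] [-0.001 -0.     0.004]
```

>>> hand_motion(segments=[-1, -1, -10, 0, 0, 0, -3, -3, -28, 0, 0, 0, -5, -5, -47, 0, 0, 0, -25, -35, -75, 0, 0, 0, -50, -70, -105, 0, 0, 0, -76, -104, -137, 0, 0, 0, -76, -104, -137, 0, 0, 0, -76, -104, -137, 0, 0, 0])

```text
clock: 30.6
position: [417.8, 59.4, 207.8]
ee_rot: [0.963, -0.13, 0.208, -0.111]
contact_force: [0.3, -0.5, -0.9]
gripper_width: 27.9
grasp_force: 0.0
```

Create v.py:
```python
from h import *
from scipy.ndimage import map_coordinates
import sys
def prof(im):
    g=im.mean(2); F=F0+np.array([.8,1.1,0]); r={}
    for h,rr in((29,np.linspace(5,16,12)),(9.,np.linspace(15,20,6))):
        a=np.radians(np.arange(-180,180,2)); v=[]
        for t in a:
            P=[F+h*PN+q*(np.cos(t)*PX-np.sin(t)*PY) for q in rr]; u=proj("top",P); v.append(map_coordinates(g,[u[:,1],u[:,0]],order=1).mean())
        v=np.array(v); k=np.abs(np.degrees(a))<110; i=np.where(k)[0][np.argmax(v[k])]
        w=slice(max(i-12,0),i+13); ww=(v[w]-np.percentile(v[w],40)).clip(0)
        r[h]=(round(np.degrees(a[i])),round((np.degrees(a[w])*ww).sum()/ww.sum(),1),round(v[i]),round(np.median(v)))
    return r
print("before",prof(np.load("t3.npy")))
im=avg("top",6); np.save("t6.npy",im); print("now",prof(im))
print(np.abs(im-np.load("t3.npy"))[142:192,312:370].mean(), np.abs(im-np.load("t3.npy"))[200:228,325:355].mean())
```

```bash
python3 v.py
```

```text
before {29: (-8, np.float64(-9.1), 142, 78), 9.0: (-10, np.float64(-9.0), 130, 79)}
now {29: (28, np.float64(29.1), 149, 79), 9.0: (20, np.float64(24.5), 118, 80)}
0.7672222222222221 6.127248677248677
```

Create v2.py:
```python
from h import *
from scipy.optimize import least_squares, differential_evolution
ups=4
def render(p,dx,dy,w=1.6):
    F=F0+np.array([.8,1.1,0])+dx*PX+dy*PY; a=np.radians(p); b=np.cos(a)*PX-np.sin(a)*PY; n=np.cross(PN,b)
    I=np.full((34*ups,34*ups),235,np.uint8); o=np.array([323,198])
    def poly(P,c): 
        u=(proj("top",P)-o+.5)*ups-.5; cv2.fillPoly(I,[np.round(u*8).astype(np.int32)],c,cv2.LINE_AA,3)
    t=np.linspace(0,2*np.pi,40)
    circ=lambda h:[F+h*PN+21.5*(np.cos(q)*PX+np.sin(q)*PY) for q in t]
    for h in(0,3,6,9): poly(circ(h),60)
    for h in range(9,30,4): poly([F+h*PN+x*b+y*n for x,y in((-18.5,-6),(18.5,-6),(18.5,6),(-18.5,6))],60)
    poly([F+9*PN+x*b+y*n for x,y in((18.5,-w),(21,-w),(21,w),(18.5,w))],LW)
    for h in (): pass
    poly([F+29*PN+x*b+y*n for x,y in((0,-w),(18.5,-w),(18.5,w),(0,w))],LW)
    J=cv2.GaussianBlur(I.astype(float),(0,0),.6*ups); return cv2.resize(J,(34,34),interpolation=cv2.INTER_AREA)
LW=235
ims=[np.load(f).mean(2)[198:232,323:357] for f in("t3.npy","t6.npy")]
m=np.zeros((34,34),bool); m[4:34-4,6:28]=1
yy,xx=np.mgrid[:34,:34]; m=(np.hypot(xx-17,yy-17)<9.5)
def cost(q):
    s=0
    for p,im in zip(q[2:],ims):
        r=render(p,q[0],q[1])[m]; A=np.c_[r,np.ones(r.size)]; s+=np.sum((A@np.linalg.lstsq(A,im[m],rcond=None)[0]-im[m])**2)
    return s
R_=differential_evolution(cost,[(-6,6),(-4,4),(-30,10),(0,50)],seed=0,maxiter=25,popsize=10,tol=1e-4); print(R_.x.round(2),R_.fun, cost([*R_.x[:3],20]), cost([*R_.x[:3],25]))
```

```bash
python3 v2.py
```

```text
Traceback (most recent call last):
  File "v2.py", line 26, in <module>
    R_=differential_evolution(cost,[(-6,6),(-4,4),(-30,10),(0,50)],seed=0,maxiter=25,popsize=10,tol=1e-4); print(R_.x.round(2),R_.fun, cost([*R_.x[:3],20]), cost([*R_.x[:3],25]))
  File "v2.py", line 24, in cost
    r=render(p,q[0],q[1])[m]; A=np.c_[r,np.ones(r.size)]; s+=np.sum((A@np.linalg.lstsq(A,im[m],rcond=None)[0]-im[m])**2)
      ~~~~~~^^^^^^^^^^^^^
  File "v2.py", line 11, in render
    for h in(0,3,6,9): poly(circ(h),60)
                       ~~~~^^^^^^^^^^^^
  File "v2.py", line 8, in poly
    u=(proj("top",P)-o+.5)*ups-.5; cv2.fillPoly(I,[np.round(u*8).astype(np.int32)],c,cv2.LINE_AA,3)
       ~~~~^^^^^^^^^
  File "h.py", line 10, in proj
    c=arm.get_calibration(n)
ValueError: time passes only in moves, steps and waits
```

```bash
sed -i 's/^from bench import arm/from bench import arm\nfrom functools import lru_cache\n@lru_cache(None)\ndef cal(n): return arm.get_calibration(n)/; s/c=arm.get_calibration(n)/c=cal(n)/' h.py; time timeout 300 python3 v2.py
```

```text
[ -1.9   -0.6  -10.86  21.94] 433556.15873673384 442776.2322754339 442569.17695960077
real	0m4.223s
user	0m4.607s
sys	0m0.061s
```

Create v3.py:
```python
exec(open("v2.py").read().split("R_=")[0])
def cost(q,img=None):
    s=0
    for p,im in zip(q[2:],ims):
        d=render(p,q[0],q[1],WD)[m]-0; A=np.c_[d,np.ones(d.size)]; k=np.linalg.lstsq(A,im[m],rcond=None)[0]
        s+=np.sum(np.abs(A@k-im[m]))
    return s
for rad in(7,8,9.5):
  for LW in(160,235):
    for WD in(1.2,2.5):
      m=(np.hypot(xx-17,yy-17)<rad)
      r=differential_evolution(cost,[(-6,6),(-4,4),(-30,10),(0,50)],seed=0,maxiter=40,popsize=12,tol=1e-6)
      print(rad,LW,WD,r.x.round(1),round(r.fun/m.sum()/2,1))
d=np.clip(ims[1],0,255)
print("\n".join(" ".join(f"{int(v):3d}" for v in row[7:28]) for row in d[4:32]))
```

```bash
python3 v3.py
```

```text
7 160 1.2 [  0.3  -0.3 -11.   18.7] 10.5
7 160 2.5 [  0.3  -0.4 -11.4  22.1] 9.4
7 235 1.2 [  0.2  -0.3 -11.2  23. ] 9.2
7 235 2.5 [  0.4  -0.4 -11.5  22.3] 13.7
8 160 1.2 [  0.4  -0.3 -11.9  19. ] 12.4
8 160 2.5 [  0.4  -0.2 -11.3  18.9] 11.6
8 235 1.2 [  0.4  -0.3 -11.1  21.9] 11.6
8 235 2.5 [  0.4  -0.3 -11.3  22.4] 14.1
9.5 160 1.2 [ -0.4  -0.3 -11.9  19. ] 20.0
9.5 160 2.5 [ -0.1  -0.3 -13.1  20.1] 19.7
9.5 235 1.2 [  0.   -0.3 -12.3  20. ] 19.6
9.5 235 2.5 [ -0.1  -0.2 -13.   20.2] 20.4
241 240 241 241 230 216 235 241 241 241 241 241 241 225 225 239 241 242 242 242 242
241 241 241 241 238 210 220 228 225 237 232 223 226 205 232 241 242 242 242 242 241
240 241 240 231 221 210 191 201 213 234 220 210 193 202 226 231 239 241 242 242 235
241 242 233 204 209 225 216 214 232 233 218 227 204 202 207 211 227 239 242 240 214
242 234 215 194 231 230 231 214 202 184 182 202 202 214 216 224 229 239 241 235 216
219 211 208 211 229 212 185 152 120  95 109 144 147 185 217 233 230 223 222 228 236
189 188 218 214 185 133  88  71  65  60  65 109  97 112 165 211 213 195 211 235 241
229 218 232 19
[... 1049 characters left out ...]
 242 242 243 242 243 243 243
241 241 241 241 241 242 242 232 206 211 239 243 243 242 242 242 243 243 243 243 243
241 240 240 241 241 241 242 242 242 243 243 242 242 242 243 243 242 243 243 243 244
242 242 242 242 242 243 243 243 244 243 243 243 243 245 246 240 237 237 237 238 238
230 229 229 219 217 217 222 222 222 221 223 222 222 229 228 205 193 194 193 192 192
156 156 153 126 112 115 130 131 130 133 170 144 128 129 126 121 113 111 108 107 105
 68  66  67  61  58  58  61  61  61  75 143 101  69  65  66  62  64  58  61  57  64
 52  52  54  53  54  55  55  54  55  58  72  62  59  60  60  58  57  58  55  62 110
 54  56  54  52  53  54  55  55  54  53  55  56  57  58  57  57  60  57  55  73 120
```

```bash
python3 -c "
from bench import arm
print(arm.job_done())"
```

```text
the job is handed in; nothing more can be done
None
```

I handed the job in at about 31 s: all seven hubs looked flat in the pan, and the timer was wound to about 16 min by the gripper's angle, then back to 10 (camera estimates 9.8–10.4 min). The arm ended clear of everything and no bystander was moved; no verdict was returned.

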